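# Load the inlet test fixture: bolt it in, shut the guard

## Task

Lay the black mains inlet, tags up, into the rimmed nest of the test fixture. Then slide the fixture's sprung bolt over it: push the leaning black knob along its slot towards the nest and sideways into the holding notch, so that it stays there when let go. Last, slide the clear guard shut over the nest until its latch catches, without shifting the reel, the dish or the multimeter that lie nearby.

Things in the scene. Friction and masses are not known exactly. Their poses are not given: they have to be found in the camera images.
- inlet_mid (a point): loose black mains inlet, 35 g, standing on its bezel with metal tags up, on the bench left or right of the fixture. Bezel (flange at the bottom) 34 x 58 x 4 mm, above it a body 28 x 46 mm from 5 to 28 mm height, tags to 37 mm. Point: its centre line, 18.5 mm above its underside; x axis across the 28 mm body (grip here), y axis along its length, z up
- nest (a point): nest on the fixture (fixed base plate 250 x 370 mm, its place and yaw vary). Point: centre of the nest floor, 22 mm above the bench; axes are the fixture's: x away from the robot, y left, z up. Floor 40 (x) x 64 (y) mm inside a rim 4 mm thick, 5 mm high, so the inlet lies lengthwise along y, either way round. Guard rails stand at x = +-78 mm from it, tops 66 mm above the bench
- knob_mid (a point): middle of the black knob's round grip, 22 mm thick, 36 mm long, about 99 mm above the bench, right (-y) of the nest. It leans 40 degrees from vertical to the fixture's -x (towards the robot), on a 10 mm stem up through an L-shaped slot in a steel plate, whose top is 66 mm above the bench. Axes are the fixture's, not leaning
- head_edge (a point): grey instrument head that overhangs the knob. Point: middle of the lower front edge of its box, 150 mm above the bench; axes are the fixture's. The box runs from here 107 mm back (+x), 55 mm to each side (y) and 38 mm up. An upright gripper strikes it at the knob: lean the gripper back 30 to 45 degrees to -x, about as the knob does
- bolt (a joint): travel of the sprung bolt and its knob along the fixture's +y, towards the nest, m: 0 at rest, 0.029 at the stop; the spring pushes back with 4 N at rest to 9 N at the stop. The knob can go sideways only beyond 0.025; in the holding notch it rests at 0.022. The bolt's bar then lies over the near end of the inlet, 2 mm above its body
- knob (a joint): sideways travel of the knob along the fixture's +x (away from the robot side), m: 0 in the long leg of the slot, 0.018 in the notch; slight friction, no spring. Once there, letting the knob back some 3 to 7 mm along -y sets it behind a 3 mm lip
- guard_handle (a point): middle of the guard's upright black handle, 12 mm thick (y), 60 mm wide (x), 40 mm high (20 mm above and below this point; top 114 mm above the bench), on the left end of the clear guard panel that slides on two rails; its axes are the fixture's. Pushing it along -y shuts the guard; it can be pinched across its 12 mm from above
- guard (a joint): how far the guard is open, m, along the fixture's +y: 0 shut at the stop, 0.13 fully open; friction 1.5 N, and up to 10 N more over the last 20 mm, where its tooth presses the latch down. The latch holds it at 0 to 0.002
- latch (a joint): sprung steel latch at the front rail, m: 0 up, grows to 0.012 as the guard's tooth passes over it, and springs back up behind the tooth when the guard is shut
- reel: bystander: whitish solder reel, 64 mm wide, 42 mm high, on the bench at the other side of the fixture from the inlet; origin under its centre
- dish: bystander: grey dish of hardware, 67 mm wide, 24 mm high, on the bench to the right; origin under its centre
- meter: bystander: handheld multimeter, 140 x 72 x 43 mm, on the bench to the left; origin under its centre
Mind the look-alikes: they are no part of the job. What is shaped like the part that bears inlet_mid but green, purple or red is not meant.

How it is judged:
By the outcome, as a careful person would: the job done as asked, in the order asked, and still so for the second after the job is handed in, with the robot touching nothing.
It also fails if it takes over 70 s, if anything falls off the work surface, if the arm or the gripper's body presses on something with over 40 N, if the wrist force passes 120 N, or if a joint passes its speed limit or range.

## Robot

A 7-joint arm with a two-finger parallel gripper is mounted at the origin on a cart in front of the work surface, level with it; the furniture and walls round the work are solid. World frame = base frame: x ahead of the robot, y to its left, z up, the work surface at z = 0. Lengths are in m, angles in rad, forces in N, time in s.
With the tool pointing down it reaches from about 0.425 to 0.925 m from the base axis. Payload 6.8 kg.
Tool frame: the origin (TCP) lies at the very end of the fingers, on their centre line; the grasp point (between the pads) lies bot.hold_point_z behind it (bot.hold_point_z is the distance from the TCP to the grasp point, in m); x points along the fingers, z is the direction in which the jaws open and shut, and the axes are right-handed (so a half turn about x gives the same grasp; the last joint's range is limited). The gripper opens to 85 mm and grips with 20 to 120 N. Pads are 22 mm wide; open, the fingers measure 114 mm over their backs; the gripper's body (76 mm by 85 mm) begins 54 mm behind the grasp point. The pads swing forward as they close: fully open they stand 13 mm farther back than shut.
Start: joints at [-1.408, 0.477, 0.022, 1.555, -0.011, 1.109, -0.083], TCP at [0.181, 0.65, 0.231] pointing down, gripper open.
Joint ranges: [-2.96, 2.96], [-0.34, 2.1], [-1.41, 1.46], [0.24, 2.44], [-1.37, 4.51], [0.17, 1.92], [-2.96, 2.96]. Speed limits (rad/s): [2.39, 2.39, 3.14, 3.14, 3.14, 3.14, 3.14].

## Interface

Orientations are given as a unit quaternion [w, x, y, z].
In Python, from station import bot gives the robot as it stands.
- The arm moves only by the tool drive_tool, never from a script. Its arguments are lists of equal length, an entry for each row: "slide": the shift along the world's x, y, z in mm, a list of three; "turn": the turn, a rotation vector about the world's x, y, z in rad, a list of three; "gripper": the opening, from 0 (shut) to 1 (fully open). A call has 1 to 10 rows; each row is the pose to reach, as a shift and turn from the pose measured when the call began; what a row does not reach only later rows make up. A row lasts 1/10 s, in which the tool goes at most 50 mm and 8.59 degrees, less where a joint would pass 70% of its speed; a pose out of reach is approached as far as the arm can. A call with a gripper value outside its range is refused whole. The fingers move at their own pace and stop on an object; "squeeze" is the grip in N (left out, the last holds). Time passes only in rows, so rows that repeat a pose let the fingers close. It gives the time, the measured TCP pose, the force and the opening at its end, in the units of the state.
- bot.get_obs(): the state, without advancing time (a new reading comes with each control period).
- bot.read_camera(name): name is "scene" or "top"; returns a dict with "color" (480x640x3 uint8, red, green, blue), "fovy" (degrees; the focal length in pixels is half the picture's height over the tangent of half this angle, whatever the lens; pixels are square), "cx", "cy" (the principal point, pixels), "R" (3x3) and "t" (3): a world point X has camera coordinates R X + t. Camera axes: x right, y down, z forward; pixel columns grow to the right and rows downward; lengths in m; the calibration is good to about 2 mm. A picture is of the moment at which its call begins. There is no depth.
- bot.hand_in(): hands the job in, once; it reports no verdict.
The state is a dict: "t": time; "q": joint angles; "joint_vel": joint speeds; "joint_torque": joint torques, N m; "eef_pos": TCP position; "tool_rot": TCP orientation; "contact_force": force on the tool from outside, world axes, zero at the start; "torque": the same for the moment, N m; "gripper_width": opening from 0.0 (shut) to 1.0 (fully open).
Only numpy, scipy, OpenCV 4.12 (cv2) and the standard library are available. Lean on these libraries where they do the work, as an engineer would, in place of code of your own. Each camera call takes 0.05 s, during which the arm holds its last target.

## Working session

There is one attempt and no reset: what is moved stays moved. The work goes in short steps, Python scripts to look and compute and a tool call to move; the robot and the scene stay as the last step left them, time stands still between calls to the robot, and variables do not carry over. Pictures are saved under pics/ and viewed, and the job is handed in when it is done.

Besides the shell and the picture viewer there is one more tool, called after ">>>" as name(argument=value, ...) on one line, values as JSON. drive_tool: Moves the arm, as the interface text tells. Its arguments: {"type":"object","properties":{"slide":{"type":"array"},"turn":{"type":"array"},"gripper":{"type":"array"},"squeeze":{"type":"number"}},"required":["slide","turn","gripper"]}

```bash
ls; mkdir -p pics
python3 - <<'E'
from station import bot
import cv2
print(bot.get_obs(), bot.hold_point_z)
for n in("scene","top"):
    c=bot.read_camera(n); cv2.imwrite(f"pics/{n}0.png",c["color"][:,:,::-1]); print(n,c["fovy"],c["cx"],c["cy"],c["R"],c["t"])
E
```

```text
pics
{'t': 0.0, 'q': array([-1.40810459,  0.4777939 ,  0.02233658,  1.556458  , -0.01150468,
        1.10929546, -0.08310791]), 'joint_vel': array([ 0.0019424 ,  0.00058671, -0.00107289, -0.00140139, -0.00045441,
        0.00115173, -0.00053451]), 'joint_torque': array([ 5.04474392e-04, -5.96449149e+01,  1.60835255e+00, -2.81198180e+01,
        1.25821255e-02,  9.51063121e-03,  1.32528578e-05]), 'eef_pos': array([0.18041104, 0.64982628, 0.23032705]), 'tool_rot': array([ 0.56242701, -0.42836304,  0.56339692,  0.42751008]), 'contact_force': array([0.13125548, 0.39481818, 0.06029278]), 'torque': array([-0.01436808,  0.0406464 , -0.02285534]), 'gripper_width': 1.0022074515277695} 0.0187
scene 46.327226241051136 318.25980287176975 239.5565329432623 [[ 0.59693788 -0.80228468 -0.00211107]
 [-0.36636299 -0.27024863 -0.89036163]
 [ 0.71375299  0.532264   -0.45524906]] [-0.31384612  0.29235489  0.92456856]
top 43.83402659581692 308.80946364739935 234.4151955006207 [[ 0.00406539 -0.99998397  0.00394071]
 [-0.99011631 -0.00457767 -0.14017393]
 [ 0.14018972 -0.0033319  -0.99011905]] [-0.02862562  0.54754727  1.67819355]
```

View pics/scene0.png

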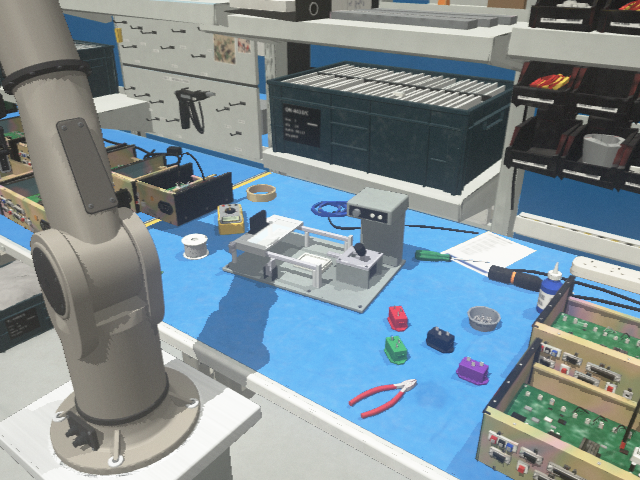

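View pics/top0.png

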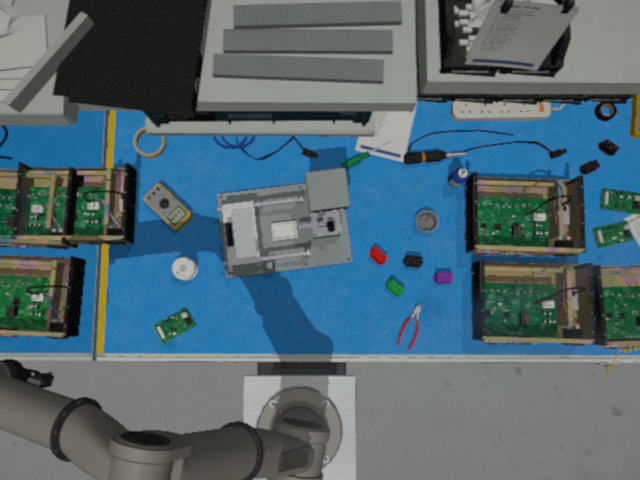

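The scene view shows the black inlet at about (440,340), with red, green and purple decoys around it. The top view has the inlet at (412,261), the nest at (284,230), the knob at (330,226) and the guard handle at (229,233). I'll zoom in next.

Run:
```python
import cv2
a=cv2.imread("pics/top0.png"); b=cv2.imread("pics/scene0.png")
cv2.imwrite("pics/ztop.png",cv2.resize(a[160:290,210:370],None,fx=5,fy=4.5,interpolation=cv2.INTER_CUBIC)[:600])
cv2.imwrite("pics/ztop.png",cv2.resize(a[165:285,210:365],None,fx=5,fy=5,interpolation=cv2.INTER_CUBIC))
cv2.imwrite("pics/zin.png",cv2.resize(a[235:305,365:460],None,fx=8,fy=8,interpolation=cv2.INTER_CUBIC))
cv2.imwrite("pics/zsc.png",cv2.resize(b[180:320,220:420],None,fx=4,fy=4,interpolation=cv2.INTER_CUBIC))
cv2.imwrite("pics/zsi.png",cv2.resize(b[300:390,380:500],None,fx=6,fy=6,interpolation=cv2.INTER_CUBIC))
```

```text
(no output)
```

View pics/ztop.png

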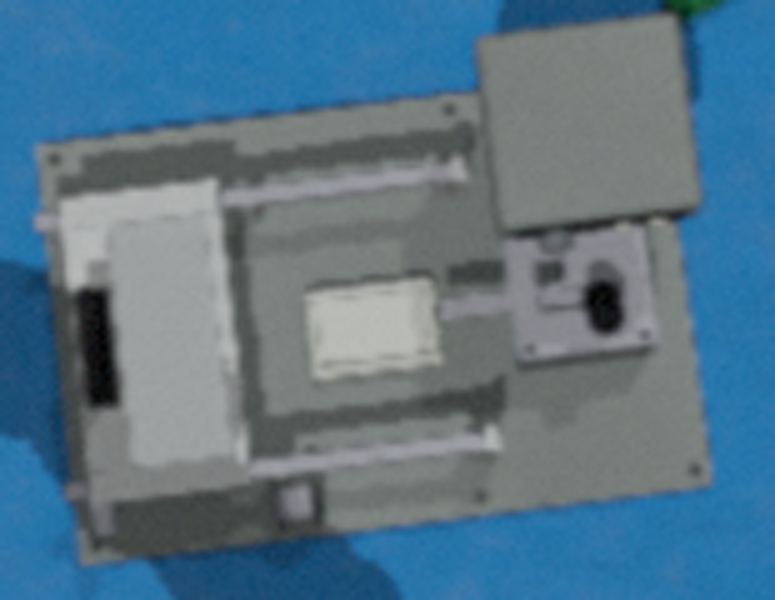

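View pics/zin.png

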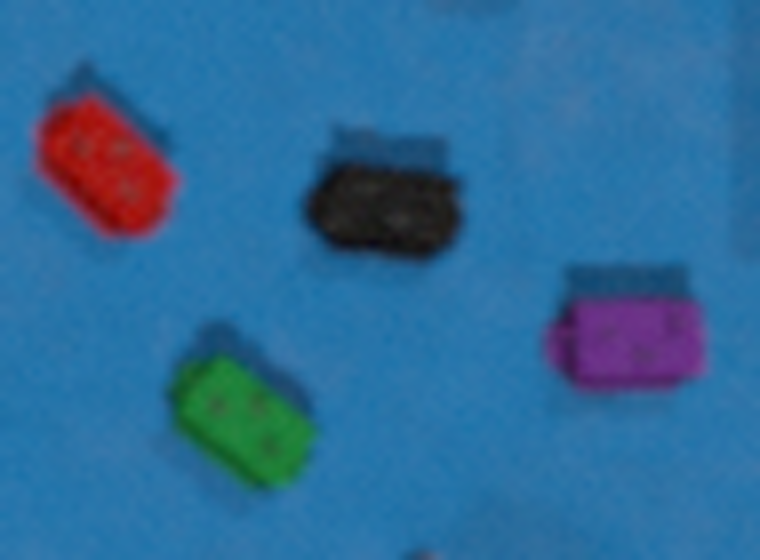

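View pics/zsc.png

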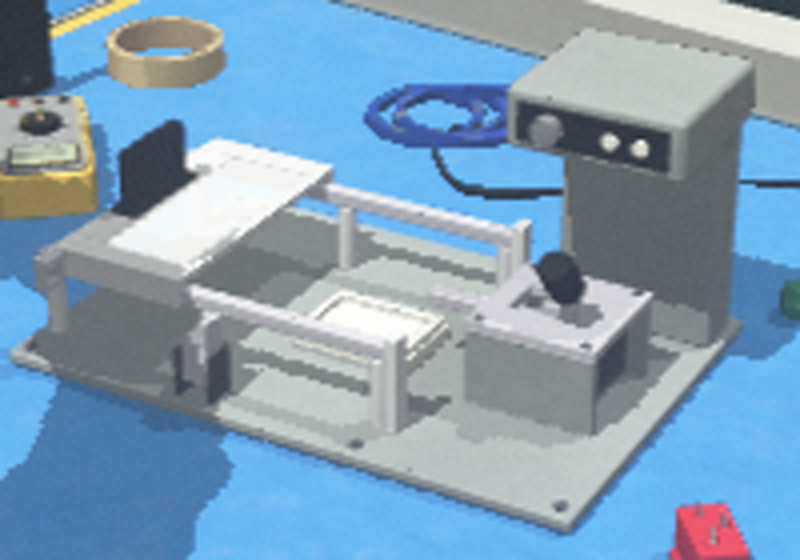

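View pics/zsi.png

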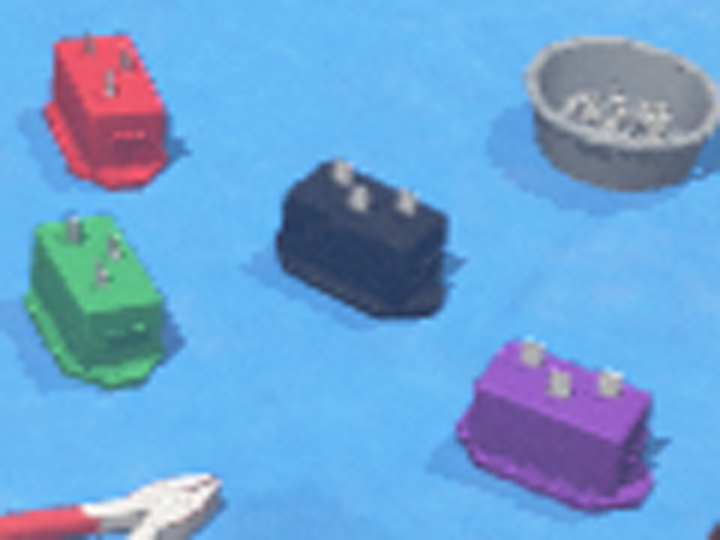

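```bash
cat > h.py <<'E'
import numpy as np, cv2
from station import bot
def cam(n):
    c=bot.read_camera(n); c["f"]=240/np.tan(np.radians(c["fovy"])/2); c["R"]=np.array(c["R"]);c["t"]=np.array(c["t"]); c["C"]=-c["R"].T@c["t"]; return c
def ray(c,u,v):
    d=c["R"].T@np.array([(u-c["cx"])/c["f"],(v-c["cy"])/c["f"],1.]); return c["C"],d/np.linalg.norm(d)
def pl(c,u,v,z):
    C,d=ray(c,u,v); return C+d*(z-C[2])/d[2]
def proj(c,X):
    p=c["R"]@np.array(X)+c["t"]; return np.array([c["cx"]+c["f"]*p[0]/p[2],c["cy"]+c["f"]*p[1]/p[2]])
def tri(c1,p1,c2,p2):
    C1,d1=ray(c1,*p1);C2,d2=ray(c2,*p2)
    A=np.stack([d1,-d2],1); s=np.linalg.lstsq(A,C2-C1,rcond=None)[0]
    a=C1+s[0]*d1;b=C2+s[1]*d2; return (a+b)/2,np.linalg.norm(a-b)
E
python3 - <<'E'
from h import *
T=cam("top");S=cam("scene")
print(T["C"],S["C"])
im=T["color"].astype(int); hsv=cv2.cvtColor(T["color"],cv2.COLOR_RGB2HSV)
# nest
m=((im.min(2)>175)).astype(np.uint8); m2=np.zeros_like(m); m2[215:245,268:300]=m[215:245,268:300]
def rect(m,z,c=T):
    cs,_=cv2.findContours(cv2.resize(m*255,None,fx=1,fy=1),cv2.RETR_EXTERNAL,cv2.CHAIN_APPROX_NONE)
    k=max(cs,key=cv2.contourArea); r=cv2.minAreaRect(k); 
    M=cv2.moments(m,True); cen=(M['m10']/M['m00'],M['m01']/M['m00'])
    pts=[pl(c,*p,z) for p in cv2.boxPoints(r)]
    print("area",M['m00'],"cen",cen,pl(c,*cen,z)[:2]*1000, "rect",r, [round(1000*np.linalg.norm(pts[i+1][:2]-pts[i][:2]),1) for i in range(3)])
    for i in range(3):
        d=pts[i+1]-pts[i]; print("  edge ang",np.degrees(np.arctan2(d[1],d[0])))
rect(m2,.024)
print(im[230,284],im[230,275],im[222,284])
def roi(m,x0,y0,x1,y1):
    o=np.zeros_like(m);o[y0:y1,x0:x1]=m[y0:y1,x0:x1];return o
bk=(im.max(2)<70).astype(np.uint8)
print("inlet");rect(roi(bk,400,250,428,272),.02)
print("handle");rect(roi(bk,222,218,236,250),.114)
print("knob");rect(roi(bk,324,218,338,234),.11)
# rails: points bright bluish? zoom coords back
def z(p):return ((p[0]+.5)/5-.5+210,(p[1]+.5)/5-.5+165)
for nm,a,b,h in [("backrail",(225,199),(465,171),.066),("frontrail",(255,467),(500,439),.066),("basefront",(80,563),(712,485),.012),("head front",(503,228),(700,210),.188),("baseleft",(38,143),(80,563),.012)]:
    A=pl(T,*z(a),h);B=pl(T,*z(b),h);d=B-A;print(nm,A*1000,B*1000,np.degrees(np.arctan2(d[1],d[0])),np.linalg.norm(d)*1000)
E
```

```text
[ 0.30698637 -0.02052711  1.73847607] [-0.36545892 -0.66489999  0.68054799]
area 195.0 cen (282.7230769230769, 229.71794871794873) [563.17081303  49.55612277] rect ((282.5, 229.5), (11.0, 19.0), 90.0) [np.float64(55.3), np.float64(32.3), np.float64(55.1)]
  edge ang -89.73107138688142
  edge ang -179.54076733176925
  edge ang 90.26467158291838
[183 185 180] [183 186 180] [164 167 162]
inlet
area 169.0 cen (412.75147928994085, 260.7751479289941) [ 474.659908   -327.38413977] rect ((412.52313232421875, 260.8153991699219), (17.3648624420166, 10.418916702270508), 7.125016689300537) [np.float64(30.4), np.float64(50.2), np.float64(30.4)]
  edge ang -8.126392930115161
  edge ang -96.92024364886672
  edge ang 171.64199925610384
handle
area 171.0 cen (228.4093567251462, 234.19298245614036) [536.58898315 195.04115289] rect ((228.67047119140625, 234.2245635986328), (23.075714111328125, 9.218832969665527), 76.75948333740234) [np.float64(25.3), np.float64(64.3), np.float64(25.2)]
  edge ang -76.26251112439817
  edge ang -165.69895643003747
  edge ang 103.65564015474895
knob
area 66.0 cen (330.287
[... 259 characters left out ...]
170.73864843180792
  edge ang 99.81815074744723
backrail [629.5028287  128.74919447  66.        ] [646.43089     -8.00477896  66.        ] -82.94354934345206 137.7977086440147
frontrail [476.10760923 109.28627567  66.        ] [492.5826846  -28.59256397  66.        ] -83.18606188630243 138.85965047581664
basefront [425.34734694 213.81436008  12.        ] [ 472.24954669 -152.14179265   12.        ] -82.69659036208489 368.9494844269054
head front [591.10810716 -29.15372271 188.        ] [ 601.27323049 -133.26691902  188.        ] -84.4235838068718 104.60825673761077
baseleft [672.99303328 244.4323825   12.        ] [425.34734694 213.81436008  12.        ] -172.95192277040974 249.53125907751732
```

Run:
```python
import cv2, numpy as np
a=cv2.imread("pics/top0.png"); b=cv2.imread("pics/scene0.png")
def z(im,x0,y0,x1,y1,f): return cv2.resize(im[y0:y1,x0:x1],None,fx=f,fy=f,interpolation=cv2.INTER_CUBIC)
A=z(a,265,212,305,248,10);B=z(b,285,245,335,275,8)
C=z(a,395,245,430,275,10);D=z(b,420,320,460,358,10)
def grid(im,x0,y0,f,s=5):
    im=np.ascontiguousarray(im)
    for k in range(0,im.shape[1],s*f): cv2.line(im,(k,0),(k,6),(0,0,255),1);cv2.putText(im,str(x0+k//f),(k,18),0,.35,(0,0,255),1)
    for k in range(0,im.shape[0],s*f): cv2.line(im,(0,k),(6,k),(0,0,255),1);cv2.putText(im,str(y0+k//f),(8,k+4),0,.35,(0,0,255),1)
    return im
A=grid(A,265,212,10);B=grid(B,285,245,8);C=grid(C,395,245,10);D=grid(cv2.convertScaleAbs(D,alpha=2,beta=10),420,320,10)
C=cv2.convertScaleAbs(C,alpha=2,beta=0)
def pad(i):
    o=np.zeros((380,400,3),np.uint8);o[:i.shape[0],:i.shape[1]]=i;return o
cv2.imwrite("pics/q1.png",np.hstack([pad(A),pad(B)]));cv2.imwrite("pics/q2.png",np.hstack([pad(C),pad(D)]))
```

```text
(no output)
```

View pics/q1.png

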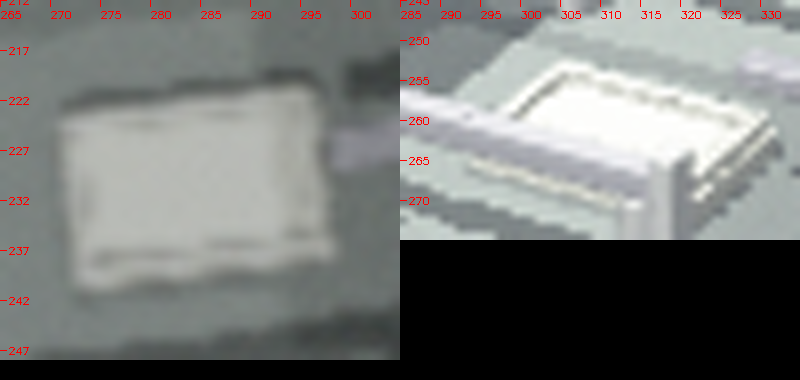

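View pics/q2.png

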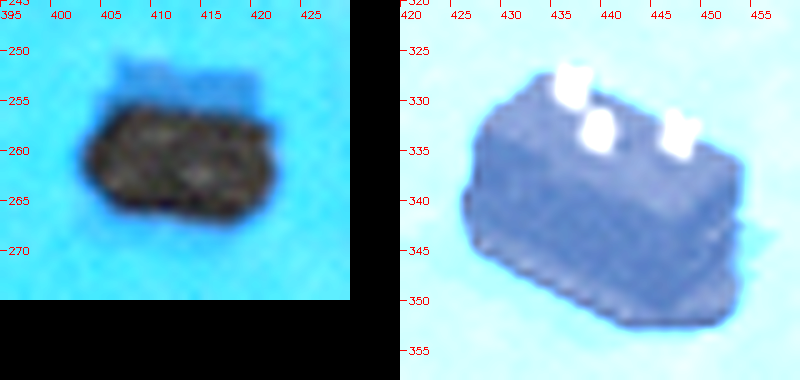

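Run:
```python
from h import *
T=cam("top");S=cam("scene")
P=lambda c,p,z:pl(c,p[0]-.5,p[1]-.5,z)*1000
yaw=np.radians(7.1);ex=np.array([np.cos(yaw),np.sin(yaw)]);ey=np.array([-ex[1],ex[0]])
n=[P(T,p,.027)[:2] for p in [(270.2,222.5),(296,220.5),(298.3,237.7),(273,240.9)]]
c=sum(n)/4;print("nest top",c,[(round((p-c)@ex,1),round((p-c)@ey,1)) for p in n])
s=[P(S,p,.027)[:2] for p in [(304.5,253),(331.3,260.3)]]
print("scene back corners",[(round((p-c)@ex,1),round((p-c)@ey,1)) for p in s], "expect 24,36 / 24,-36")
# inlet
for nm,cc,a,b,z in [("S near body top",S,(430,334),(447,341.5),.028),("S far body top",S,(433.5,327.3),(453,336),.028),("S bezel near bottom",S,(428,345.7),(442,352.5),.0),("T front",T,(406,266.3),(417,267.5),.004),("T back",T,(407,255.5),(421,257.3),.028)]:
    A=P(cc,a,z);B=P(cc,b,z);d=A-B;print(nm,A,B,np.degrees(np.arctan2(d[1],d[0])),np.linalg.norm(d))
for t in [(436,329),(439,333.4),(447.3,333.5)]: print("tag",P(S,t,.034))
for t in [(409.5,258),(413.7,262.2),(419,259)]: print("tagT",P(T,t,.034))
# inlet silhouette in scene / fine
im=S["color"].astype(int); m=(im.max(2)<110)[318:360,415:462]; 
ys,xs=np.nonzero(m); print("scene cen",xs.mean()+415,ys.mean()+318, len(xs), pl(S,xs.mean()+415,ys.mean()+318,.016)*1000)
```

```text
nest top [562.26077063  46.08135683] [(np.float64(27.9), np.float64(38.3)), (np.float64(24.8), np.float64(-36.9)), (np.float64(-26.1), np.float64(-37.6)), (np.float64(-26.7), np.float64(36.2))]
scene back corners [(np.float64(25.1), np.float64(36.8)), (np.float64(25.0), np.float64(-37.8))] expect 24,36 / 24,-36
S near body top [ 466.19525737 -311.09572843   28.        ] [ 464.01468827 -347.50991094   28.        ] 86.57308279017882 36.47941295392515
S far body top [ 489.95875802 -306.72364973   28.        ] [ 486.60039883 -349.33065128   28.        ] 85.49316341297282 42.73915251668752
S bezel near bottom [ 465.38449795 -309.93398489    0.        ] [ 462.39679304 -341.00721476    0.        ] 84.50786846643476 31.21653400615443
T front [ 461.4143628  -308.77504433    4.        ] [ 458.04740699 -340.80913621    4.        ] 83.9999343888078 32.210548493842175
T back [ 490.51720625 -308.25526048   28.        ] [ 485.48231133 -348.5438675    28.        ] 82.87663730388293 40.60199530687775
tag [ 479.92756838 -316.38734641   34.        ]
tag [ 470.47582537 -327.28822694   34.        ]
tag [ 479.59699191 -340.15208659   34.        ]
tagT [ 482.68829537 -314.29449744   34.        ]
tagT [ 470.63583794 -326.11782987   34.        ]
tagT [ 479.92554001 -341.53686003   34.        ]
scene cen 440.0218818380744 341.20131291028446 457 [ 471.29807023 -331.95379524   16.        ]
```

```bash
cat >> h.py <<'E'
from scipy.spatial.transform import Rotation as Ro
def pose():
    o=bot.get_obs(); q=o["tool_rot"]; return o["eef_pos"],Ro.from_quat([q[1],q[2],q[3],q[0]])
def tgt(x,z):
    x=np.array(x,float);x/=np.linalg.norm(x);z=np.array(z,float);z-=x*(x@z);z/=np.linalg.norm(z)
    return Ro.from_matrix(np.stack([x,np.cross(z,x),z],1))
def go(p,R):
    p0,R0=pose(); print("slide mm",np.round((np.array(p)-p0)*1000,1),"turn",np.round((R*R0.inv()).as_rotvec(),4),"deg",round(np.degrees((R*R0.inv()).magnitude()),1))
E
python3 - <<'E'
from h import *
p,R=pose();print(p,R.as_matrix().round(3))
a=np.radians(-5.5)
for s in(1,-1): go([.4755,-.328,.2],tgt([0,0,-1],[s*np.cos(a),s*np.sin(a),0]))
E
```

```text
[0.18052767 0.6502363  0.23099026] [[-0.    -0.964  0.268]
 [-0.001  0.268  0.964]
 [-1.    -0.    -0.001]]
slide mm [ 295.  -978.2  -31. ] turn [ 4.000e-04 -5.000e-04 -1.396e+00] deg 80.0
slide mm [ 295.  -978.2  -31. ] turn [5.0000e-04 4.0000e-04 1.7456e+00] deg 100.0
```

>>> drive_tool(slide=[[25,-45,10],[60,-90,20],[90,-135,30],[120,-180,40],[150,-225,50],[185,-275,60],[220,-325,70],[250,-370,70],[285,-420,70],[320,-470,70]], turn=[[0,0,-0.1],[0,0,-0.2],[0,0,-0.3],[0,0,-0.4],[0,0,-0.5],[0,0,-0.6],[0,0,-0.7],[0,0,-0.8],[0,0,-0.9],[0,0,-1.0]], gripper=[0.75,0.75,0.75,0.75,0.75,0.75,0.75,0.75,0.75,0.75])

```text
t: 1.3
eef_pos: [0.4588, 0.2398, 0.3002]
tool_rot: [0.7, -0.104, 0.699, 0.105]
contact_force: [0.8, 1.0, -0.3]
gripper_width: 0.745
```

Run:
```python
from h import *
a=np.radians(-5.5)
go([.4755,-.328,.12],tgt([0,0,-1],[np.cos(a),np.sin(a),0]));print(bot.get_obs()["q"])
```

```text
slide mm [  16.7 -567.8 -180.2] turn [-0.0009  0.0005 -0.392 ] deg 22.5
[-0.96278049  0.15065915  0.40937415  1.86413197 -0.06653923  1.13919865
 -0.23368966]
```

>>> drive_tool(slide=[[20,-45,0],[30,-95,0],[30,-145,0],[30,-195,0],[30,-245,0],[30,-295,0],[25,-345,0],[20,-395,-10],[17,-445,-30],[17,-495,-60]], turn=[[0,0,-0.04],[0,0,-0.08],[0,0,-0.12],[0,0,-0.16],[0,0,-0.2],[0,0,-0.24],[0,0,-0.28],[0,0,-0.32],[0,0,-0.36],[0,0,-0.392]], gripper=[0.75,0.75,0.75,0.75,0.75,0.75,0.75,0.75,0.75,0.75])

```text
t: 2.3
eef_pos: [0.4761, -0.244, 0.2487]
tool_rot: [0.708, 0.035, 0.705, -0.034]
contact_force: [1.6, 0.3, -0.1]
gripper_width: 0.75
```

Run:
```python
from h import *
a=np.radians(-5.5)
go([.4755,-.328,.07],tgt([0,0,-1],[np.cos(a),np.sin(a),0]));print(bot.get_obs()["q"])
```

```text
slide mm [  -0.6  -84.  -178.7] turn [-0.0005  0.0042  0.0017] deg 0.3
[-0.28995197  0.27999837  0.79179328  1.91146275 -0.23291262  1.03922154
  0.50325034]
```

>>> drive_tool(slide=[[0,-45,-20],[0,-84,-60],[0,-84,-105],[0,-84,-145],[0,-84,-165],[0,-84,-178],[0,-84,-178]], turn=[[0,0.004,0],[0,0.004,0.002],[0,0.004,0.002],[0,0.004,0.002],[0,0.004,0.002],[0,0.004,0.002],[0,0.004,0.002]], gripper=[0.75,0.75,0.75,0.75,0.75,0.75,0.75])

```text
t: 3.0
eef_pos: [0.4755, -0.3275, 0.0695]
tool_rot: [0.706, 0.034, 0.707, -0.033]
contact_force: [0.3, 0.3, -0.3]
gripper_width: 0.747
```

Run:
```python
from h import *
a=np.radians(-5.5)
go([.4755,-.328,.008],tgt([0,0,-1],[np.cos(a),np.sin(a),0]));
T=cam("top");S=cam("scene")
z=lambda c,x0,y0,x1,y1:cv2.resize(c["color"][y0:y1,x0:x1,::-1],(400,400),interpolation=cv2.INTER_CUBIC)
cv2.imwrite("pics/p1.png",np.hstack([z(T,380,230,450,300),z(S,390,280,490,380)]))
```

```text
slide mm [  0.   -0.5 -61.5] turn [-0.0015 -0.0019 -0.0006] deg 0.1
```

View pics/p1.png

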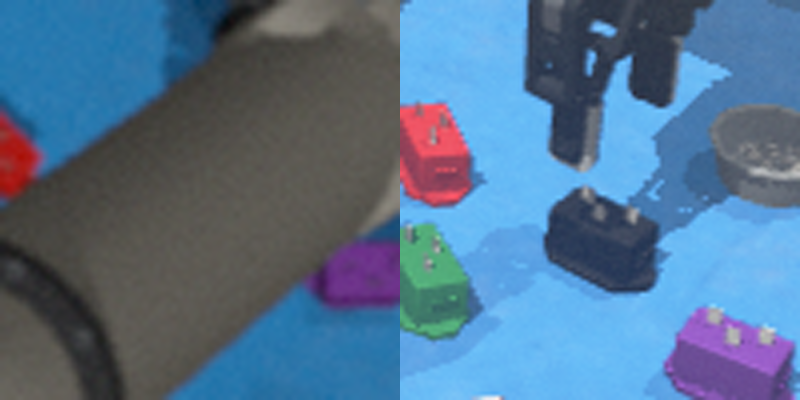

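The fingers straddle the inlet, so I'll go down and grip.

>>> drive_tool(slide=[[0,-0.5,-25],[0,-0.5,-48],[0,-0.5,-60],[0,-0.5,-60],[0,-0.5,-60],[0,-0.5,-60],[0,-0.5,-60],[0,-0.5,-60],[0,-0.5,-60],[0,-0.5,-60]], turn=[[0,0,0],[0,0,0],[0,0,0],[0,0,0],[0,0,0],[0,0,0],[0,0,0],[0,0,0],[0,0,0],[0,0,0]], gripper=[0.75,0.75,0.75,0.6,0.5,0.4,0.3,0.2,0.2,0.2], squeeze=30)

```text
t: 4.1
eef_pos: [0.4775, -0.3295, 0.013]
tool_rot: [0.708, 0.034, 0.705, -0.034]
contact_force: [-0.4, 1.0, 6.1]
gripper_width: 0.313
```

>>> drive_tool(slide=[[0,0,5],[0,0,20],[0,0,45],[0,0,45]], turn=[[0,0,0],[0,0,0],[0,0,0],[0,0,0]], gripper=[0.2,0.2,0.2,0.2], squeeze=40)

```text
t: 4.5
eef_pos: [0.4793, -0.3311, 0.0617]
tool_rot: [0.709, 0.033, 0.703, -0.035]
contact_force: [0.7, -0.5, -0.0]
gripper_width: 0.308
```

Run:
```python
from h import *
S=cam("scene")
cv2.imwrite("pics/p2.png",cv2.resize(S["color"][270:360,390:490,::-1],(800,720)[0:2],interpolation=cv2.INTER_CUBIC)[:600])
a=np.radians(7.1)
go([.5625,.0458,.25],tgt([0,0,-1],[np.cos(a),np.sin(a),0]))
```

```text
slide mm [ 83.8 376.1 189.7] turn [0.002  0.0072 0.2196] deg 12.6
```

View pics/p2.png

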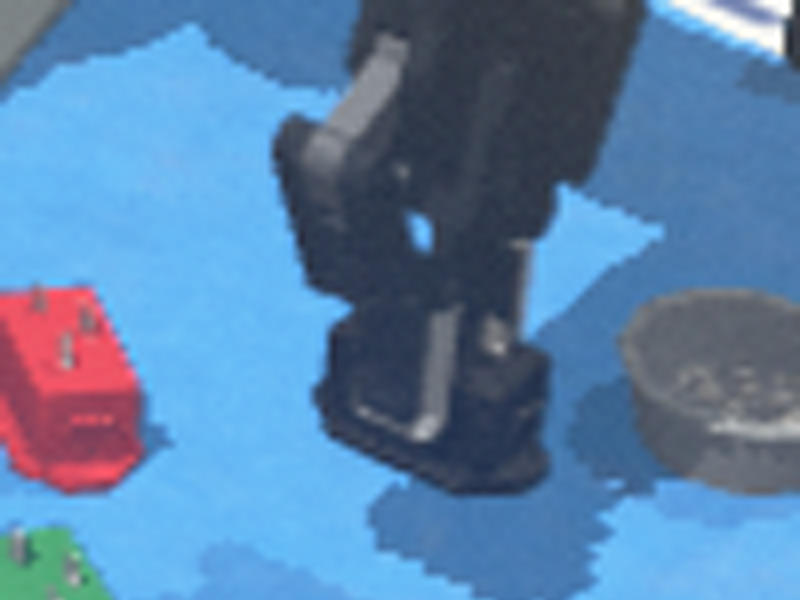

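Run:
```python
from h import *
S=cam("scene");T=cam("top")
im0=cv2.imread("pics/scene0.png")[:,:,::-1].astype(int);im1=S["color"].astype(int)
A0=pl(S,427.5,345.2,0);B0=pl(S,441.5,352,0)
for z in (.0457,.0487):
    A1=pl(S,430.1,322.6,z);B1=pl(S,446.4,331,z)
    print((A1-A0)*1000,(B1-B0)*1000)
# right extremes of bezel: now x=548/8+390 ; before 453.5
print((pl(S,458.1,326,.0487)-pl(S,453.2,349,0))*1000)
# tags: visible? back corner
print(bot.get_obs()["eef_pos"])
cv2.imwrite("pics/p3.png",np.hstack([cv2.resize(np.uint8(im0)[318:360,418:462,::-1],(390,390),interpolation=cv2.INTER_CUBIC),cv2.resize(np.uint8(im1)[298:340,422:466,::-1],(390,390),interpolation=cv2.INTER_CUBIC)]))
```

```text
[10.45993961  4.12434425 45.7       ] [ 7.22416427 -1.71364082 45.7       ]
[ 6.48432638  2.42744821 48.7       ] [ 3.27796036 -3.23611141 48.7       ]
[ 9.3022998  -0.13065798 48.7       ]
[ 0.47762647 -0.32922161  0.05832709]
```

View pics/p3.png

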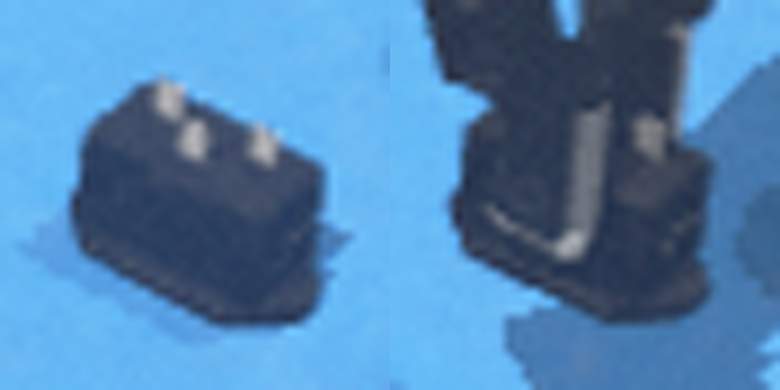

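>>> drive_tool(slide=[[0,0,45],[5,30,90],[10,75,135],[15,125,170],[20,175,185],[25,225,185],[35,275,185],[50,320,185],[65,350,180],[84,374,160]], turn=[[0,0.005,0.02],[0,0.007,0.05],[0,0.007,0.08],[0,0.007,0.1],[0,0.007,0.13],[0,0.007,0.16],[0,0.007,0.18],[0,0.007,0.2],[0,0.007,0.21],[0,0.007,0.22]], gripper=[0.2,0.2,0.2,0.2,0.2,0.2,0.2,0.2,0.2,0.2])

```text
t: 5.65
eef_pos: [0.5627, 0.0491, 0.2193]
tool_rot: [0.706, -0.045, 0.706, 0.046]
contact_force: [0.9, -0.3, -0.0]
gripper_width: 0.305
```

Run:
```python
from h import *
S=cam("scene")
a=np.radians(7.1)
go([.5626,.0446,.11],tgt([0,0,-1],[np.cos(a),np.sin(a),0]))
```

```text
slide mm [  -1.1  -11.2 -104.3] turn [-0.0015 -0.0044 -0.0131] deg 0.8
```

>>> drive_tool(slide=[[-1,-9,-10],[-1,-11,-45],[-1,-11,-80],[-1,-11,-110],[-1,-11,-125],[-1,-11,-130],[-1,-11,-130],[-1,-11,-130]], turn=[[0,-0.004,-0.013],[0,-0.004,-0.013],[0,-0.004,-0.013],[0,-0.004,-0.013],[0,-0.004,-0.013],[0,-0.004,-0.013],[0,-0.004,-0.013],[0,-0.004,-0.013]], gripper=[0.2,0.2,0.2,0.2,0.2,0.2,0.2,0.2])

```text
t: 6.5
eef_pos: [0.5637, 0.0445, 0.0855]
tool_rot: [0.706, -0.043, 0.705, 0.044]
contact_force: [-0.0, 0.7, -1.1]
gripper_width: 0.305
```

Run:
```python
from h import *
S=cam("scene");T=cam("top")
z=lambda c,x0,y0,x1,y1:cv2.resize(c["color"][y0:y1,x0:x1,::-1],(400,400),interpolation=cv2.INTER_CUBIC)
cv2.imwrite("pics/p4.png",np.hstack([z(T,250,190,330,270),z(S,270,210,350,290)]))
a=np.radians(7.1)
go([.5626,.0446,.035],tgt([0,0,-1],[np.cos(a),np.sin(a),0]))
```

```text
slide mm [ -1.1  -0.2 -50.6] turn [-0.0022  0.0019 -0.0001] deg 0.2
```

View pics/p4.png

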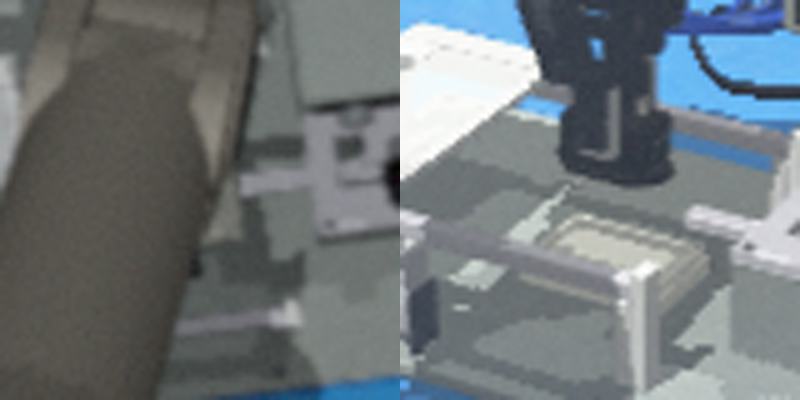

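Run:
```python
from h import *
S=cam("scene")
p,R=pose(); print(p)
a=np.radians(7.1);ex=np.array([np.cos(a),np.sin(a),0]);ey=np.array([-ex[1],ex[0],0])
for dy in (0,.0012,.003):
  for z in (0,.004):
    c=np.array([p[0],p[1],p[2]-.013+z])+dy*ey
    P=np.array([proj(S,c+sx*ex*.017+sy*ey*.029) for sx,sy in((-1,1),(-1,-1),(1,-1),(1,1))]); print(dy,z,((P+.5-[270,210])*5+[400,0]).round(0).tolist())
```

```text
[0.5635725  0.04484544 0.08547761]
0 0 [[543.0, 171.0], [651.0, 199.0], [686.0, 169.0], [580.0, 142.0]]
0 0.004 [[543.0, 163.0], [651.0, 191.0], [687.0, 162.0], [580.0, 135.0]]
0.0012 0 [[541.0, 170.0], [649.0, 198.0], [684.0, 169.0], [578.0, 141.0]]
0.0012 0.004 [[541.0, 162.0], [649.0, 191.0], [684.0, 161.0], [578.0, 134.0]]
0.003 0 [[538.0, 169.0], [645.0, 198.0], [681.0, 168.0], [575.0, 141.0]]
0.003 0.004 [[538.0, 162.0], [645.0, 190.0], [681.0, 160.0], [575.0, 133.0]]
```

Run:
```python
from h import *
S=cam("scene")
cv2.imwrite("pics/p5.png",cv2.resize(S["color"][225:265,295:335,::-1],(600,600),interpolation=cv2.INTER_CUBIC))
```

```text
(no output)
```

View pics/p5.png

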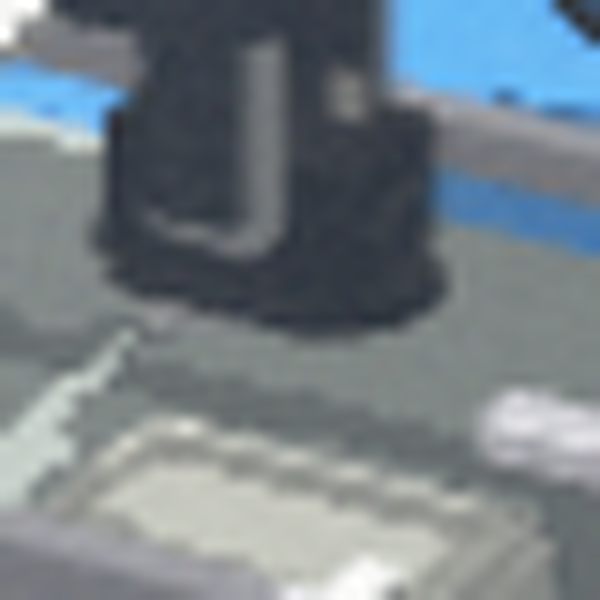

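>>> drive_tool(slide=[[-1,0.5,-20],[-1,0.5,-35],[-1,0.5,-42],[-1,0.5,-46],[-1,0.5,-49],[-1,0.5,-51],[-1,0.5,-52],[-1,0.5,-52]], turn=[[-0.002,0.002,0],[-0.002,0.002,0],[-0.002,0.002,0],[-0.002,0.002,0],[-0.002,0.002,0],[-0.002,0.002,0],[-0.002,0.002,0],[-0.002,0.002,0]], gripper=[0.2,0.2,0.2,0.2,0.2,0.2,0.2,0.2])

```text
t: 7.5
eef_pos: [0.5626, 0.0453, 0.0351]
tool_rot: [0.706, -0.043, 0.706, 0.044]
contact_force: [-5.7, -0.4, 16.6]
gripper_width: 0.306
```

Run:
```python
from h import *
S=cam("scene");print(pose()[0],bot.get_obs()["contact_force"])
cv2.imwrite("pics/p6.png",cv2.resize(S["color"][230:285,285:345,::-1],(660,605),interpolation=cv2.INTER_CUBIC)[:600])
```

```text
[0.56257073 0.04530702 0.03503522] [-6.49968943 -0.3697657  16.29135923]
```

View pics/p6.png

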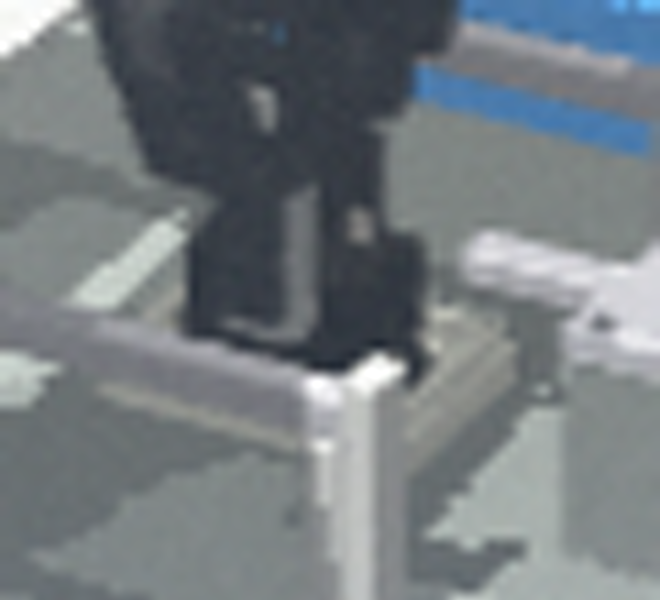

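>>> drive_tool(slide=[[0,0,1],[0,0,1],[0,0,1],[0,0,1],[0,0,10],[0,0,40],[0,0,85],[0,0,130],[-40,0,165],[-90,0,180]], turn=[[0,0,0],[0,0,0],[0,0,0],[0,0,0],[0,0,0],[0,0,0],[0,0,0],[0,0,0],[0,0,0],[0,0,0]], gripper=[0.4,0.5,0.6,0.6,0.6,0.6,0.6,0.6,0.6,0.6])

```text
t: 8.55
eef_pos: [0.4796, 0.0451, 0.2166]
tool_rot: [0.708, -0.043, 0.704, 0.044]
contact_force: [-1.2, 0.1, 1.9]
gripper_width: 0.599
```

Run:
```python
from h import *
S=cam("scene");T=cam("top");print(pose()[0],bot.get_obs()["contact_force"])
A=cv2.resize(S["color"][230:285,285:345,::-1],(440,400),interpolation=cv2.INTER_CUBIC)
B=cv2.resize(T["color"][210:250,265:305,::-1],(360,360),interpolation=cv2.INTER_CUBIC)
o=np.zeros((400,800,3),np.uint8);o[:,:440]=A;o[:360,440:]=B
cv2.imwrite("pics/p7.png",cv2.convertScaleAbs(o,alpha=1.6))
```

```text
[0.47305621 0.04484142 0.21525473] [ 1.02500042 -0.36281056 -0.10358167]
```

View pics/p7.png

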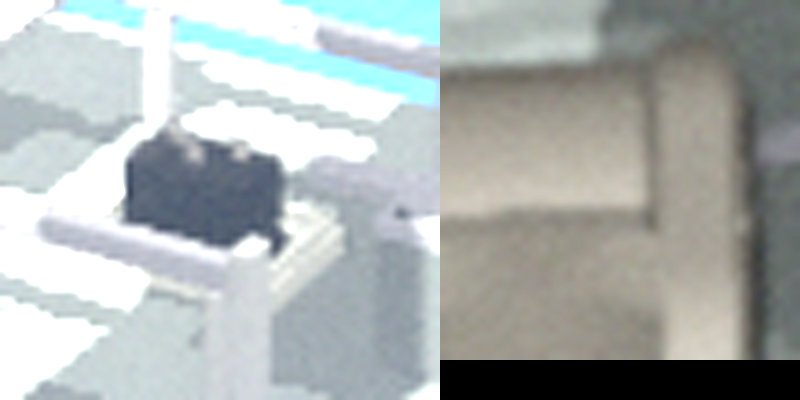

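Run:
```python
from h import *
S=cam("scene")
a=np.radians(7.1);ex=np.array([np.cos(a),np.sin(a),0]);ey=np.array([-ex[1],ex[0],0]);c=np.array([.5625,.0458,0])
f=13;x0,y0=290,235
im=cv2.resize(S["color"][y0:y0+45,x0:x0+55,::-1],None,fx=f,fy=f,interpolation=cv2.INTER_CUBIC); im=cv2.convertScaleAbs(im,alpha=1.3,beta=15)
def poly(hx,hy,z,col):
    P=np.array([(proj(S,c+sx*ex*hx+sy*ey*hy+[0,0,z])+.5-[x0,y0])*f for sx,sy in((-1,1),(-1,-1),(1,-1),(1,1))]).astype(int); cv2.polylines(im,[P],True,col,1)
poly(.014,.023,.050,(0,255,0));poly(.024,.036,.027,(0,0,255));poly(.020,.032,.022,(255,0,255));poly(.017,.029,.022,(0,255,255))
cv2.imwrite("pics/p8.png",im)
```

```text
(no output)
```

View pics/p8.png

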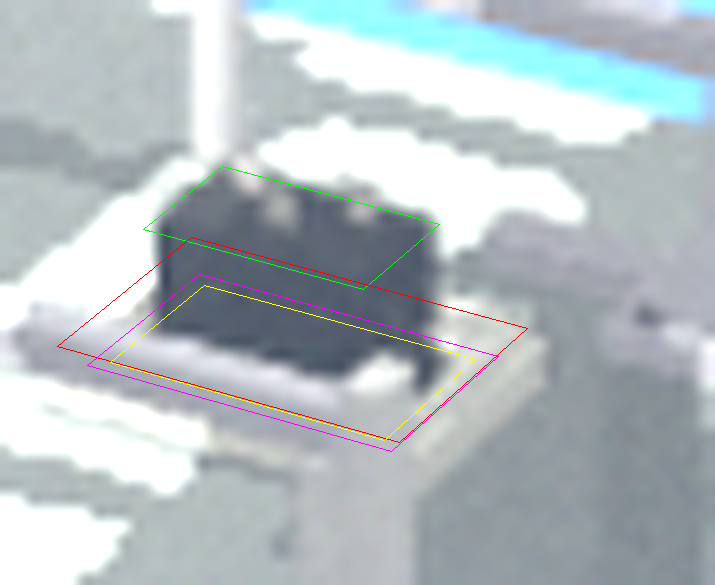

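Run:
```python
from h import *
S=cam("scene");T=cam("top")
cv2.imwrite("pics/p9.png",cv2.resize(S["color"][240:275,295:335,::-1],None,fx=17,fy=17,interpolation=cv2.INTER_CUBIC))
go([.45,-.1,.25],pose()[1])
```

```text
slide mm [ -27.9 -145.7   35.9] turn [0. 0. 0.] deg 0.0
```

View pics/p9.png

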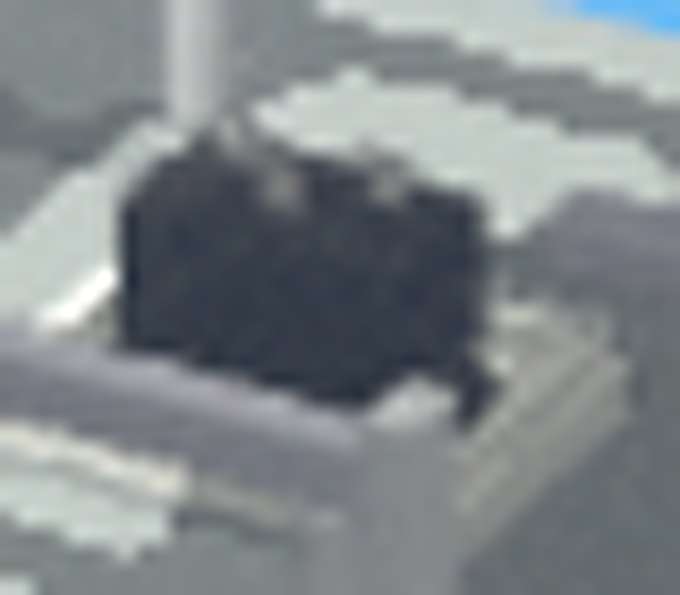

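>>> drive_tool(slide=[[-10,-45,10],[-20,-95,20],[-30,-145,30],[-30,-195,30],[-30,-245,30],[-30,-270,30],[-30,-270,30]], turn=[[0,0,0],[0,0,0],[0,0,0],[0,0,0],[0,0,0],[0,0,0],[0,0,0]], gripper=[0.6,0.6,0.6,0.6,0.6,0.6,0.6])

```text
t: 9.5
eef_pos: [0.4476, -0.2298, 0.2441]
tool_rot: [0.706, -0.042, 0.706, 0.04]
contact_force: [0.1, 0.1, 0.6]
gripper_width: 0.596
```

Run:
```python
from h import *
S=cam("scene");T=cam("top");print(pose()[0])
cv2.imwrite("pics/a_top.png",T["color"][:,:,::-1]);cv2.imwrite("pics/a_sc.png",S["color"][:,:,::-1])
a=np.radians(7.1);ex=np.array([np.cos(a),np.sin(a),0]);ey=np.array([-ex[1],ex[0],0]);c=np.array([.5625,.0458,0])
f=12;x0,y0=268,215
im=cv2.resize(T["color"][y0:y0+32,x0:x0+34,::-1],None,fx=f,fy=f,interpolation=cv2.INTER_CUBIC); im=cv2.convertScaleAbs(im,alpha=1.3,beta=0)
im2=im.copy()
def poly(hx,hy,z,col):
    P=np.array([(proj(T,c+sx*ex*hx+sy*ey*hy+[0,0,z])+.5-[x0,y0])*f for sx,sy in((-1,1),(-1,-1),(1,-1),(1,1))]).astype(int); cv2.polylines(im,[P],True,col,1)
poly(.014,.023,.050,(0,255,0));poly(.024,.036,.027,(0,0,255));poly(.020,.032,.022,(255,0,255));poly(.017,.029,.026,(0,255,255))
cv2.imwrite("pics/p10.png",np.hstack([im,im2])[:, :816][:, :800])
```

```text
[ 0.4481309  -0.22518971  0.24353211]
```

View pics/p10.png

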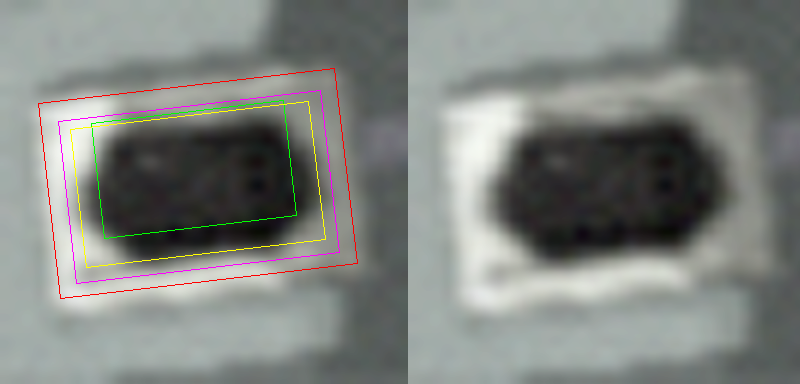

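View pics/a_sc.png

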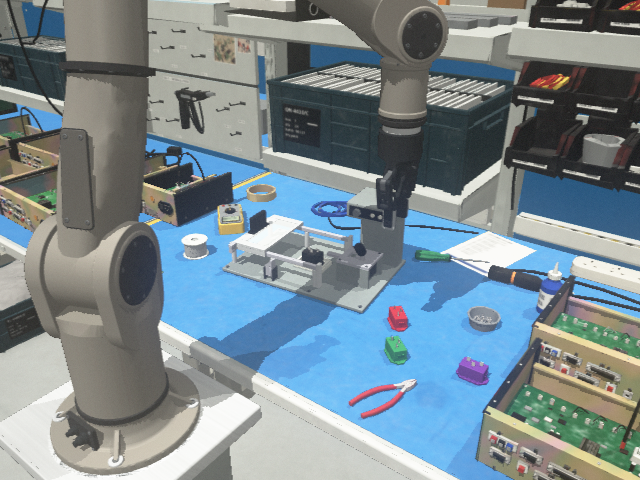

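Top view: the inlet lies fully inside the rim with gaps all round, so it is seated. The rim also shows the nest about 1.5 mm nearer and to the right of my estimate, around (561, 44). Next I'll measure the knob and the head.

Run:
```python
import cv2,numpy as np
a=cv2.imread("pics/a_top.png");a0=cv2.imread("pics/top0.png");b=cv2.imread("pics/scene0.png")
def g(im,x0,y0,w,h,f):
    o=cv2.resize(im[y0:y0+h,x0:x0+w],None,fx=f,fy=f,interpolation=cv2.INTER_CUBIC)
    for k in range(0,w,5): cv2.putText(o,str(x0+k),(k*f,10),0,.33,(0,0,255),1);cv2.line(o,(k*f,12),(k*f,16),(0,0,255))
    for k in range(5,h,5): cv2.putText(o,str(y0+k),(6,k*f+4),0,.33,(0,0,255),1);cv2.line(o,(0,k*f),(5,k*f),(0,0,255))
    return o
cv2.imwrite("pics/k.png",np.hstack([g(a0,305,200,40,40,10),g(b,335,225,50,50,8)]))
```

```text
(no output)
```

View pics/k.png

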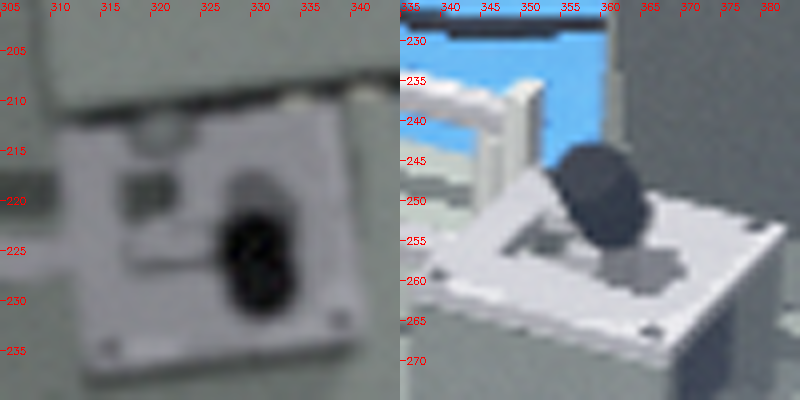

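Run:
```python
from h import *
T=cam("top");S=cam("scene")
print(tri(T,(329.8,225.9),S,(359.3,249.0)), pl(T,329.8,225.9,.099),pl(S,359.3,249,.099))
a=np.radians(7.1);ex=np.array([np.cos(a),np.sin(a),0]);ey=np.array([-ex[1],ex[0],0])
# head front lower edge in scene z=.15: zoom zsc left-bottom (512,118), right-bottom (677,178)
for p in [(512,118),(677,178)]: print("head low",pl(S,p[0]/4+220,p[1]/4+180,.15))
k=pl(T,329.8,225.9,.099)
l=np.radians(40)
x=ex*np.sin(l)-np.array([0,0,1])*np.cos(l)
for s in(1,-1): go(k+x*(.0187-.12),tgt(x,s*ey))
print(bot.get_obs()["q"], pose()[0])
```

```text
(array([ 0.563528  , -0.08458633,  0.09873189]), np.float64(0.0005811460752063707)) [ 0.56331217 -0.08434037  0.099     ] [ 0.56332478 -0.08505247  0.099     ]
head low [ 0.63020506 -0.00868852  0.15      ]
head low [ 0.61684042 -0.12652518  0.15      ]
slide mm [ 50.4 131.  -67. ] turn [-0.4755 -0.612   1.4987] deg 96.7
slide mm [ 50.4 131.  -67. ] turn [ 0.6081 -0.4725 -1.5031] deg 96.8
[-0.4085794   0.22887287  0.88207711  1.99028241 -0.2100107   1.01565829
  0.69835941] [ 0.44834646 -0.2233436   0.24356651]
```

>>> drive_tool(slide=[[0,10,5],[0,20,10],[0,30,15],[0,40,15],[5,50,15],[5,60,15],[5,70,15],[5,80,15],[5,90,10],[5,100,5]], turn=[[0.05,-0.039,-0.124],[0.1,-0.078,-0.248],[0.15,-0.117,-0.372],[0.2,-0.156,-0.496],[0.25,-0.195,-0.62],[0.3,-0.234,-0.744],[0.35,-0.273,-0.868],[0.4,-0.312,-0.992],[0.45,-0.351,-1.116],[0.5,-0.39,-1.24]], gripper=[0.6,0.6,0.6,0.6,0.6,0.6,0.6,0.6,0.6,0.6])

```text
t: 10.7
eef_pos: [0.4536, -0.1216, 0.249]
tool_rot: [0.704, 0.526, 0.428, -0.213]
contact_force: [0.4, 1.6, -0.7]
gripper_width: 0.598
```

```bash
cat >> h.py <<'E'
a_=np.radians(7.1);ex=np.array([np.cos(a_),np.sin(a_),0]);ey=np.array([-ex[1],ex[0],0]);ez=np.array([0,0,1.])
l_=np.radians(40);kx=ex*np.sin(l_)-ez*np.cos(l_);KR=tgt(kx,-ey);K=np.array([.5634,-.0846,.0988])
E
python3 - <<'E'
from h import *
go(K+kx*(.0187-.10),KR); print(bot.get_obs()["q"],pose()[0])
E
```

```text
slide mm [ 57.9  30.5 -87.9] turn [ 0.1048 -0.0805 -0.2606] deg 16.7
[-0.46898392 -0.18933237  0.7679258   2.39116214 -0.4785932   0.42245499
 -0.44048095] [ 0.45363675 -0.12157698  0.24897945]
```

>>> drive_tool(slide=[[20,10,-20],[40,20,-45],[58,30,-70],[58,30,-88],[58,30,-88],[58,30,-88]], turn=[[0.02,-0.015,-0.05],[0.05,-0.04,-0.13],[0.08,-0.06,-0.2],[0.105,-0.08,-0.26],[0.105,-0.08,-0.26],[0.105,-0.08,-0.26]], gripper=[0.6,0.6,0.6,0.6,0.6,0.6])

```text
t: 11.3
eef_pos: [0.504, -0.0871, 0.1965]
tool_rot: [0.652, 0.611, 0.355, -0.273]
contact_force: [-0.6, -1.1, 1.1]
gripper_width: 0.6
```

Run:
```python
from h import *
go(K+kx*(.0187-.10),KR);go(K+kx*(.0187),KR); print(bot.get_obs()["q"],pose()[0])
S=cam("scene");T=cam("top")
cv2.imwrite("pics/k2.png",np.hstack([cv2.resize(c["color"][y:y+100,x:x+100,::-1],(400,400),interpolation=cv2.INTER_CUBIC) for c,x,y in((T,280,170),(S,310,170))]))
```

```text
slide mm [  7.5  -3.9 -35.4] turn [ 0.0076 -0.0506 -0.006 ] deg 2.9
slide mm [  71.3    4.  -112. ] turn [ 0.0076 -0.0506 -0.006 ] deg 2.9
[-0.16429035  0.04129812  0.3365471   2.43564783 -1.36454981  0.19462714
  0.02599432] [ 0.50402562 -0.08714317  0.19647077]
```

View pics/k2.png

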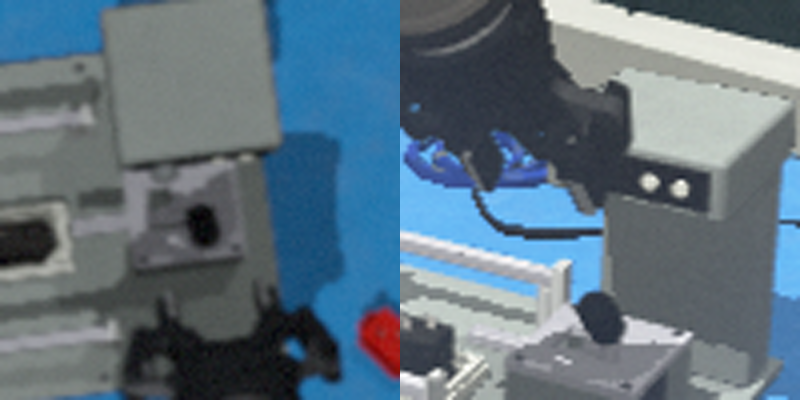

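>>> drive_tool(slide=[[10,0,-10],[20,1,-25],[30,2,-40],[38,2,-50],[45,3,-60],[45,3,-60]], turn=[[0,0,0],[0,0,0],[0,0,0],[0,0,0],[0,0,0],[0,0,0]], gripper=[0.6,0.6,0.6,0.6,0.6,0.6])

```text
t: 12.0
eef_pos: [0.5539, -0.0947, 0.1643]
tool_rot: [0.643, 0.608, 0.371, -0.282]
contact_force: [0.5, 0.2, 0.1]
gripper_width: 0.597
```

Run:
```python
from h import *
go(K+kx*(.0187),KR); print(bot.get_obs()["q"],pose()[0]); p,R=pose(); print(R.as_matrix()[:,0],"lean",np.degrees(np.arcsin(R.as_matrix()[:,0]@ex)))
S=cam("scene");T=cam("top")
cv2.imwrite("pics/k3.png",np.hstack([cv2.resize(c["color"][y:y+100,x:x+100,::-1],(400,400),interpolation=cv2.INTER_CUBIC) for c,x,y in((T,280,170),(S,310,170))]))
```

```text
slide mm [ 21.4  11.6 -79.8] turn [-0.0039 -0.0892 -0.0105] deg 5.1
[ 0.22534096  0.20731977 -0.06798998  2.31422964 -1.36621305  0.17019213
  0.0340375 ] [ 0.55393074 -0.09474392  0.16425577]
[ 0.56623537  0.08889235 -0.81943618] lean 34.9513485430508
```

View pics/k3.png

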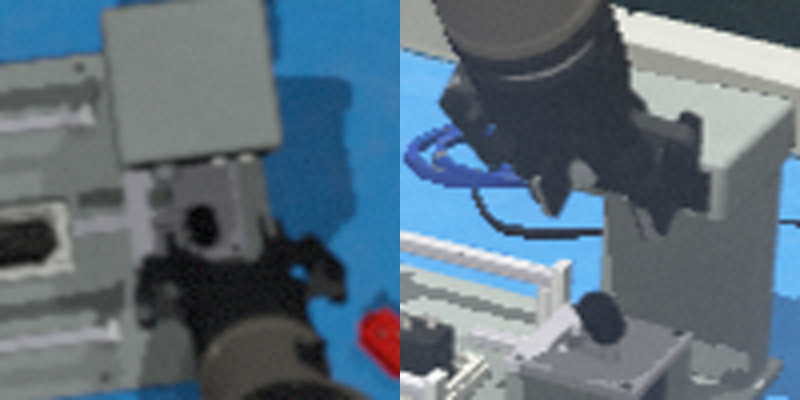

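```bash
cat > fit.py <<'E'
from h import *
import itertools
from scipy.optimize import least_squares
D=[([-1.40810459,0.4777939,0.02233658,1.556458,-0.01150468,1.10929546,-0.08310791],[.18041,.64983,.23033],[0.56242701,-0.42836304,0.56339692,0.42751008]),
([-0.96278,.15066,.40937,1.86413,-.06654,1.1392,-.23369],[.4588,.2398,.3002],[.7,-.104,.699,.105]),
([-.28995,.28,.79179,1.91146,-.23291,1.03922,.50325],[.4761,-.244,.2487],[.708,.035,.705,-.034]),
([-.40858,.22887,.88208,1.99028,-.21001,1.01566,.69836],[.44835,-.22334,.24357],[.706,-.042,.706,.04]),
([-.46898,-.18933,.76793,2.39116,-.47859,.42245,-.44048],[.45364,-.12158,.24898],[.704,.526,.428,-.213]),
([-.16429,.0413,.33655,2.43565,-1.36455,.19463,.02599],[.50403,-.08714,.19647],[.652,.611,.355,-.273])]
o=bot.get_obs();D.append((list(o["q"]),list(o["eef_pos"]),list(o["tool_rot"])))
Q=np.array([d[0] for d in D]);P=np.array([d[1] for d in D]);RR=[Ro.from_quat([*d[2][1:],d[2][0]]) for d in D]
ax="zyzyzyz"
def chain(q,s,b):
    r=Ro.identity();out=[]
    for i in range(7):
        r=r*Ro.from_euler(ax[i],s[i]*q[i]+(b if i==0 else 0)); out.append(r)
    return out
if __name__=="__main__":
  best=[]
  for s in itertools.product([1,-1],repeat=7):
    if s[1]!=1: continue
    rel=[chain(q,s,0)[-1] for q in Q]
    # R_i = Bz * rel_i * Tl ; solve by LS
    def f(v): 
        return np.concatenate([((Ro.from_rotvec(v[:3])*r*Ro.from_rotvec(v[3:])).inv()*R).as_rotvec() for r,R in zip(rel,RR)])
    c=min((least_squares(f,np.r_[0,0,yy,w],max_nfev=60) for yy in(0,3.1,1.57) for w in ([0,0,0],[0,1.5,0],[0,-1.5,0],[1.5,1.5,0])),key=lambda r:r.cost)
    best.append((c.cost,s,c.x))
  best.sort(key=lambda t:t[0])
  for b in best[:4]: print(b)
E
python3 fit.py
```

```text
(np.float64(5.299614704196672e-05), (-1, 1, -1, 1, -1, 1, -1), array([-1.46007214e-03, -3.49963594e-04,  2.12618954e-03,  2.68540070e-03,
       -1.57098480e+00,  3.08728326e-03]))
(np.float64(5.299614704196673e-05), (1, 1, 1, 1, 1, 1, 1), array([ 3.34018005e-03, -3.14194000e+00,  2.29373023e-03,  3.08712150e-03,
        1.57060398e+00, -2.68526033e-03]))
(np.float64(0.3093402412131977), (-1, 1, -1, -1, -1, -1, -1), array([ 0.00433942,  0.35722239,  2.87851367,  1.67967866, -0.2036342 ,
        2.61460297]))
(np.float64(0.30934024133873206), (1, 1, 1, -1, 1, -1, 1), array([-3.36164524,  0.41064233,  0.00506905,  2.53271694,  0.0414564 ,
       -1.62694864]))
```

```bash
cat > kin.py <<'E'
from fit import *
s=(-1,1,-1,1,-1,1,-1)
A=[]
def row(q): 
    c=chain(q,s,0); return np.hstack([np.eye(3)]+[r.as_matrix() for r in c])
# params: offsets per link: h(z0), l2 after joint2.. structure: after j2 frame: (x,y,z), j4:(x,y,z), j6:(x,y,z)
def cols(q):
    M=row(q); return M[:, [2, 9,10,11, 15,16,17, 21,22,23]]  # base z, R2 xyz, R4 xyz, R6 xyz
AA=np.vstack([cols(q) for q in Q]);bb=P.ravel()
lam=1e-3
L=np.linalg.solve(AA.T@AA+lam**2*np.eye(AA.shape[1]),AA.T@bb)
def fk(q): return cols(q)@L, chain(q,s,0)[-1]*Ro.from_rotvec([0,-np.pi/2,0])
if __name__=="__main__":
    print(L.round(4)); print(((AA@L-bb)*1000).reshape(-1,3).round(1))
E
python3 kin.py
```

```text
[ 0.3468  0.0113 -0.0442  0.4943  0.0043  0.0049  0.466  -0.0209 -0.0168
  0.3391]
[[-4.  -0.1 -0.5]
 [ 2.7 -2.8 -1.2]
 [-1.8 -1.2  2. ]
 [ 1.4  1.8  1.8]
 [-0.9 -0.1 -0.8]
 [-1.2 -0.9 -0. ]
 [ 2.7  1.4 -1.2]]
```

```bash
cat > ik.py <<'E'
from kin import *
lo=np.array([-2.96,-.34,-1.41,.24,-1.37,.17,-2.96]);hi=np.array([2.96,2.1,1.46,2.44,4.51,1.92,2.96])
def ik(p,R,seed,w=.01,ref=None):
    mid=(lo+hi)/2 if ref is None else ref
    def f(q):
        pp,r=fk(q); return np.r_[(pp-p)*10,(r.inv()*R).as_rotvec()*3,w*(q-mid)]
    return least_squares(f,np.clip(seed,lo+.03,hi-.03),bounds=(lo+.02,hi-.02),max_nfev=80)
if __name__=="__main__":
    rng=np.random.default_rng(0)
    for lean in(30,35,40):
        l=np.radians(lean);kx=ex*np.sin(l)-ez*np.cos(l)
        for sg in(1,-1):
            R=tgt(kx,sg*ey); res=[]
            for k in range(25):
                r=ik(K+kx*.0187,R,rng.uniform(lo,hi),w=.003)
                pp,rr=fk(r.x); e=np.linalg.norm(pp-K-kx*.0187)*1000; ea=(rr.inv()*R).magnitude()*57.3
                if e<3 and ea<2: res.append((np.min(np.minimum(r.x-lo,hi-r.x)),r.x.round(2)))
            res.sort(key=lambda t:-t[0])
            print(lean,sg,len(res)); 
            for t in res[:40:4]: print("  ",round(t[0],2),t[1])
E
python3 ik.py
```

```text
30 1 11
   0.17 [ 1.14  0.67 -1.11  2.27  1.62  0.38  0.47]
   0.1 [ 1.02  0.58 -0.95  2.27  1.63  0.27  0.41]
   0.02 [ 0.2   0.43  0.02  2.3   4.26  0.19 -2.39]
30 -1 12
   0.16 [-0.87  1.09  1.3   2.27  4.34  1.06  0.12]
   0.02 [ 0.73  0.47 -0.74  2.24  1.51  0.19 -2.78]
   0.02 [-0.08  0.42  0.2   2.26  4.43  0.19  0.44]
35 1 15
   0.1 [ 1.03  0.59 -0.93  2.33  2.21  0.27 -0.15]
   0.1 [ 1.03  0.59 -0.93  2.33  2.21  0.27 -0.15]
   0.1 [ 1.03  0.59 -0.93  2.33  2.21  0.27 -0.15]
   0.1 [-0.26  0.55  0.56  2.34  4.11  0.53 -2.35]
35 -1 18
   0.12 [-0.83  0.99  1.2   2.32  4.2   0.98  0.3 ]
   0.02 [ 1.23  0.9  -1.39  2.3   1.81  0.67 -2.8 ]
   0.02 [ 1.23  0.9  -1.39  2.3   1.81  0.67 -2.8 ]
   0.02 [ 0.25  0.41 -0.17  2.32  3.51  0.19  1.43]
   0.02 [ 0.69  0.46 -0.68  2.31  2.41  0.19  2.61]
40 1 11
   0.06 [ 1.18  0.72 -1.09  2.38  2.38  0.41 -0.2 ]
   0.06 [ 1.14  0.69 -1.04  2.38  2.46  0.38 -0.29]
   0.05 [-0.41  0.69  0.75  2.39  3.98  0.77 -2.3 ]
40 -1 14
   0.07 [ 0.18  0.42 -0.07  2.37  3.5   0.36  1.43]
   0.07 [0.03 0.43 0.08 2.37 3.62 0.39 1.28]
   0.02 [ 1.26  0.93 -1.39  2.35  2.01  0.67 -2.94]
   0.02 [ 1.26  0.93 -1.39  2.35  2.01  0.67 -2.94]
```

```bash
cat > sim.py <<'E'
from ik import *
def jac(q):
    p0,r0=fk(q);J=np.zeros((6,7))
    for i in range(7):
        d=q.copy();d[i]+=1e-5;p,r=fk(d);J[:3,i]=(p-p0)/1e-5;J[3:,i]=(r*r0.inv()).as_rotvec()/1e-5
    return J
def track(q,rows,lamb=.02,n=4,kc=0.0):
    """rows: list of (slide mm, turn) rel. to the pose at call start"""
    q=np.array(q,float);p0,r0=fk(q); pp,rp=p0,r0
    for sl,tu in rows:
        pt=p0+np.array(sl)/1000;rt=Ro.from_rotvec(tu)*r0
        for k in range(n*2):
            p,r=fk(q);e=np.r_[pt-p,(rt*r.inv()).as_rotvec()]
            st=e.copy(); 
            m=np.linalg.norm(e[:3]);st[:3]*=min(1,.05/n/max(m,1e-9)); m=np.linalg.norm(e[3:]);st[3:]*=min(1,.15/n/max(m,1e-9))
            J=jac(q);JJ=J.T@np.linalg.inv(J@J.T+lamb**2*np.eye(6))
            dq=JJ@st; dq+=kc*(np.eye(7)-JJ@J)@((lo+hi)/2-q)
            q=np.clip(q+dq,lo,hi)
    return q
E
cat > replay.py <<'E'
from sim import *
lin=lambda a,b,n:[(tuple(np.array(a)*k/n),tuple(np.array(b)*k/n)) for k in range(1,n+1)]
def to(q,p,quat,n=12,**k):
    p0,r0=fk(q);R=Ro.from_quat([*quat[1:],quat[0]]);return track(q,lin((np.array(p)-p0)*1000,(R*r0.inv()).as_rotvec(),n),**k)
for kw in (dict(),dict(kc=.01),dict(kc=.03)):
    q=Q[0].copy();print(kw)
    for i in (1,2,3,4,5,6):
        if i==3:
            for X in [(.4793,-.3311,.05),(.5,0,.22),(.5626,.0453,.035),(.48,.045,.22)]: q=to(q,X,D[2][2] if X[1]<-.1 else [.706,-.043,.706,.044],**kw)
        q=to(q,D[i][1],D[i][2],**kw);print(i,q.round(2),Q[i].round(2))
E
python3 replay.py
```

```text
{}
1 [-0.99  0.15  0.43  1.87 -0.07  1.14 -0.24] [-0.96  0.15  0.41  1.86 -0.07  1.14 -0.23]
2 [-0.3   0.29  0.81  1.91 -0.25  1.04  0.51] [-0.29  0.28  0.79  1.91 -0.23  1.04  0.5 ]
3 [-0.41  0.23  0.88  2.   -0.21  1.01  0.69] [-0.41  0.23  0.88  1.99 -0.21  1.02  0.7 ]
4 [-0.46 -0.19  0.76  2.39 -0.48  0.42 -0.44] [-0.47 -0.19  0.77  2.39 -0.48  0.42 -0.44]
5 [-0.67  0.07  0.85  2.43 -1.37  0.23  0.07] [-0.16  0.04  0.34  2.44 -1.36  0.19  0.03]
6 [-0.09  0.21  0.28  2.32 -1.37  0.24  0.09] [ 0.23  0.21 -0.07  2.32 -1.37  0.17  0.03]
{'kc': 0.01}
1 [-0.51  0.13 -0.1   1.86  0.01  1.14 -0.32] [-0.96  0.15  0.41  1.86 -0.07  1.14 -0.23]
2 [ 0.22  0.2   0.19  1.91 -0.05  1.03  0.33] [-0.29  0.28  0.79  1.91 -0.23  1.04  0.5 ]
3 [ 0.43  0.14 -0.06  1.99  0.01  1.01  0.48] [-0.41  0.23  0.88  1.99 -0.21  1.02  0.7 ]
4 [ 0.26 -0.12  0.1   2.39 -0.76  0.49 -0.17] [-0.47 -0.19  0.77  2.39 -0.48  0.42 -0.44]
5 [ 0.07  0.04  0.1   2.43 -1.35  0.18  0.01] [-0.16  0.04  0.34  2.44 -1.36  0.19  0.03]
6 [ 0.31  0.2  -0.15  2.32 -1.31  0.17 -0.01] [ 0.23  0.21 -0.07  2.32 -1.37  0.17  0.03]
{'kc': 0.03}
1 [-0.25  0.14 -0.39  1.86  0.06  1.15 -0.36] [-0.96  0.15  0.41  1.86 -0.07  1.14 -0.23]
2 [ 0.33  0.2   0.06  1.91 -0.02  1.03  0.3 ] [-0.29  0.28  0.79  1.91 -0.23  1.04  0.5 ]
3 [ 0.35  0.14  0.03  1.99 -0.    1.01  0.49] [-0.41  0.23  0.88  1.99 -0.21  1.02  0.7 ]
4 [ 0.1  -0.12  0.25  2.39 -0.72  0.47 -0.21] [-0.47 -0.19  0.77  2.39 -0.48  0.42 -0.44]
5 [ 0.06  0.04  0.11  2.43 -1.34  0.19 -0.  ] [-0.16  0.04  0.34  2.44 -1.36  0.19  0.03]
6 [ 0.51  0.2  -0.38  2.32 -1.14  0.17 -0.17] [ 0.23  0.21 -0.07  2.32 -1.37  0.17  0.03]
```

```bash
cat > plan.py <<'E'
from sim import *
lin=lambda a,b,n:[(tuple(np.array(a)*k/n),tuple(np.array(b)*k/n)) for k in range(1,n+1)]
def toR(q,p,R,n=None):
    p0,r0=fk(q);d=(np.array(p)-p0);rv=(R*r0.inv()).as_rotvec()
    if n is None:n=int(max(np.linalg.norm(d)/.035,np.linalg.norm(rv)/.12))+1
    q2=track(q,lin(d*1000,rv,n)); return q2
def err(q,p,R): pp,r=fk(q);return round(np.linalg.norm(pp-p)*1000,1),round((r.inv()*R).magnitude()*57.3,1)
if __name__=="__main__":
    q0=np.array(bot.get_obs()["q"])
    dn=lambda yaw:tgt([0,0,-1],[np.cos(yaw),np.sin(yaw),0])
    for lean in (33,37):
      l=np.radians(lean);kx=ex*np.sin(l)-ez*np.cos(l)
      for sg in(1,-1):
        R=tgt(kx,sg*ey)
        for mid in [(.45,-.12,.27),(.45,-.3,.27),(.45,.2,.27),(.5,.1,.3)]:
          for my in (0,sg*60,sg*97,sg*150):
            q=toR(q0,[.5,-.1,.23],dn(np.radians(-83)))
            q=toR(q,mid,dn(np.radians(-45)))
            q=toR(q,mid,dn(0)) ; q=toR(q,mid,dn(np.radians(my/2)));q=toR(q,mid,dn(np.radians(my)))
            pre=K+kx*(.0187-.06); q=toR(q,pre,R);e1=err(q,pre,R)
            g=K+kx*.0167; q=toR(q,g,R);e2=err(q,g,R)
            qg=q.copy()
            q=toR(q,g+ey*.029,R);q=toR(q,g+ey*.029+ex*.018,R);e3=err(q,g+ey*.029+ex*.018,R)
            if e2[0]<6: print(lean,sg,mid,my,e1,e2,e3,qg.round(2),q.round(2))
E
time python3 plan.py
```

```text
33 1 (0.45, -0.12, 0.27) 97 (np.float64(2.2), 21.5) (np.float64(5.8), 30.3) (np.float64(12.2), 14.8) [ 1.02  0.6  -0.72  2.24 -1.22  0.17  2.96] [ 0.86  0.56 -0.65  2.2  -0.92  0.17  2.96]
33 1 (0.45, -0.12, 0.27) 150 (np.float64(2.2), 20.5) (np.float64(5.5), 33.4) (np.float64(11.9), 15.1) [ 0.99  0.59 -0.7   2.25 -1.3   0.17  2.96] [ 0.87  0.57 -0.66  2.2  -0.93  0.17  2.96]
33 -1 (0.45, -0.12, 0.27) 0 (np.float64(1.9), 10.4) (np.float64(4.5), 26.2) (np.float64(61.9), 43.3) [ 0.48  0.42 -0.32  2.25 -1.37  0.17  0.57] [ 1.37  0.96 -1.17  2.28 -1.37  0.17  1.04]
33 -1 (0.45, -0.3, 0.27) 0 (np.float64(3.0), 9.2) (np.float64(5.4), 24.8) (np.float64(89.8), 48.3) [ 0.56  0.43 -0.4   2.25 -1.37  0.17  0.56] [ 1.44  1.06 -1.24  2.3  -1.37  0.17  1.12]
real	2m25.223s
user	2m24.443s
sys	0m0.146s
```

```bash
cat > fast.py <<'E'
import numpy as np
from ik import L,lo,hi,s,K,ex,ey,ez,tgt,Ro,bot
Rt=Ro.from_rotvec([0,-np.pi/2,0]).as_matrix()
def fkj(q):
    R=np.eye(3);p=np.array([0,0,L[0]]);axs=[];org=[]
    for i in range(7):
        th=s[i]*q[i];c,sn=np.cos(th),np.sin(th)
        if i%2==0: axs.append(R[:,2]*s[i]);A=np.array([[c,-sn,0],[sn,c,0],[0,0,1]])
        else: axs.append(R[:,1]*s[i]);A=np.array([[c,0,sn],[0,1,0],[-sn,0,c]])
        org.append(p); R=R@A
        if i in(1,3,5): p=p+R@L[1+3*(i//2):4+3*(i//2)]
    J=np.zeros((6,7))
    for i in range(7): J[:3,i]=np.cross(axs[i],p-org[i]);J[3:,i]=axs[i]
    return p,R@Rt,J
def rv(A):
    c=np.clip((np.trace(A)-1)/2,-1,1);t=np.arccos(c);v=np.array([A[2,1]-A[1,2],A[0,2]-A[2,0],A[1,0]-A[0,1]])
    n=np.linalg.norm(v)
    return v/2 if t<1e-6 else (v/n*t if n>1e-6 else Ro.from_matrix(A).as_rotvec())
def toR(q,p,R,lamb=.02):
    R=R.as_matrix() if hasattr(R,"as_matrix") else R
    q=q.copy();p0,r0,_=fkj(q);d=p-p0;w=rv(R@r0.T);n=int(max(np.linalg.norm(d)/.012,np.linalg.norm(w)/.04))+1
    for k in range(1,n+3):
        f=min(1,k/n);pt=p0+d*f;rt=Ro.from_rotvec(w*f).as_matrix()@r0
        for _ in range(2):
            pc,rc,J=fkj(q);e=np.r_[pt-pc,rv(rt@rc.T)]
            m=np.linalg.norm(e[:3]);e[:3]*=min(1,.015/max(m,1e-9));m=np.linalg.norm(e[3:]);e[3:]*=min(1,.05/max(m,1e-9))
            q=np.clip(q+J.T@np.linalg.solve(J@J.T+lamb**2*np.eye(6),e),lo,hi)
    return q
def err(q,p,R):
    pp,r,_=fkj(q);return np.linalg.norm(pp-p)*1000,np.linalg.norm(rv(R.as_matrix()@r.T))*57.3
def lean(fx,fy,roll):
    """tool dir leaning fx deg to +x', fy deg to +y' (fixture); roll: angle of z about vertical, deg, 0=ex"""
    d=-ez+np.tan(np.radians(fx))*ex+np.tan(np.radians(fy))*ey
    r=np.radians(roll);return tgt(d,np.cos(r)*ex+np.sin(r)*ey)
E
cat > search.py <<'E'
from fast import *
import sys,time
seed=int(sys.argv[1]);rng=np.random.default_rng(seed)
q0=np.array(eval(sys.argv[2]))
out=[];t0=time.time()
while time.time()-t0<150:
    fin=rng.choice([32,35,38]); roll=rng.choice([90,-90])
    pos=lambda:np.array([rng.uniform(.44,.58),rng.uniform(-.3,.2),rng.uniform(.22,.36)])
    W=[]
    W.append((np.array([.5,-.12,.24]),(20,0,-90)))
    P1=pos();W.append((P1,(0,0,rng.choice([-90,-45,0]))))
    r1=W[-1][1][2]
    for k in range(rng.integers(1,4)):
        r1=r1+rng.uniform(-90,90); r1=np.clip(r1,-180,180)
        W.append((pos(),(rng.uniform(-20,35),rng.uniform(-45,45),r1)))
    q=q0.copy();ok=True
    for p,a in W:
        q=toR(q,p,lean(*a)); 
        if err(q,p,lean(*a))[1]>12: ok=False;break
    if not ok: continue
    R=lean(fin,0,roll);kx=R.as_matrix()[:,0]
    pre=K+kx*(.0187-.055);q=toR(q,pre,R);e1=err(q,pre,R)
    g=K+kx*.0167;q=toR(q,g,R);e2=err(q,g,R);qg=q.copy()
    if max(e2)>5: continue
    q=toR(q,g+ey*.029,R);q=toR(q,g+ey*.029+ex*.018,R);e3=err(q,g+ey*.029+ex*.018,R)
    m=np.min(np.minimum(qg-lo,hi-qg))
    print("OK",fin,roll,np.round(e1,1),np.round(e2,1),np.round(e3,1),qg.round(2),"m",round(m,3),[(p.round(2).tolist(),np.round(a).tolist()) for p,a in W],flush=True)
E
Qn=$(python3 -c "
from station import bot;print(bot.get_obs()['q'].tolist())"); nproc; for i in 1 2 3 4 5 6 7 8; do python3 search.py $i "$Qn" > s$i.txt 2>&1 & done; wait; cat s?.txt | cut -c1-400 | head -40
```

```text
4
OK 38 90 [78.6 24.1] [0. 0.] [0. 0.] [ 0.84  0.58 -0.68  2.25  2.82  0.21 -0.75] m 0.036 [([0.5, -0.12, 0.24], [20, 0, -90]), ([0.58, -0.04, 0.24], [0, 0, -45]), ([0.53, 0.16, 0.23], [9.0, -4.0, 5.0]), ([0.53, 0.13, 0.3], [-6.0, 31.0, -74.0])]
OK 38 90 [39.1  5.1] [0. 0.] [0. 0.] [ 0.55  0.47 -0.38  2.26  3.47  0.19 -1.53] m 0.023 [([0.5, -0.12, 0.24], [20, 0, -90]), ([0.5, -0.3, 0.26], [0, 0, -45]), ([0.53, -0.11, 0.32], [16.0, -6.0, -116.0]), ([0.53, 0.11, 0.27], [10.0, -27.0, -50.0])]
OK 38 90 [168.1  18.1] [0. 0.] [0. 0.] [ 0.65  0.5  -0.48  2.25  3.28  0.18 -1.3 ] m 0.014 [([0.5, -0.12, 0.24], [20, 0, -90]), ([0.48, 0.1, 0.26], [0, 0, -90]), ([0.48, -0.11, 0.24], [-16.0, 33.0, -114.0]), ([0.5, 0.04, 0.34], [1.0, 19.0, -47.0]), ([0.45, -0.23, 0.33], [19.0, -28.0, -1.0])]
OK 38 90 [35.4  4.7] [0. 0.] [0. 0.] [ 0.51  0.46 -0.34  2.26  3.53  0.2  -1.61] m 0.029 [([0.5, -0.12, 0.24], [20, 0, -90]), ([0.53, -0.13, 0.33], [0, 0, -90]), ([0.56, -0.07, 0.3], [-15.0, -19.0, -97.0])]
OK 38 -90 [9.6 1.6] [0. 0.] [0. 0.] [ 0.36  0.44 -0.19  2.27  3.73  0.23  1.29] m 0.061 [([0.5, -0.12, 0.
[... 8190 characters left out ...]
.0]), ([0.5, 0.02, 0.24], [-2.0, -2.0, -37.0])]
OK 38 -90 [ 1.8 51.9] [0.1 1.7] [0. 0.] [ 1.19  0.91 -1.13  2.26  2.15  0.49 -2.96] m 0.0 [([0.5, -0.12, 0.24], [20, 0, -90]), ([0.49, 0.03, 0.25], [0, 0, -45]), ([0.55, 0.12, 0.27], [27.0, -40.0, -77.0])]
OK 38 90 [0. 0.] [0. 0.] [0. 0.] [-0.37  0.46  0.63  2.35  4.16  0.5  -2.43] m 0.091 [([0.5, -0.12, 0.24], [20, 0, -90]), ([0.54, 0.08, 0.3], [0, 0, -90]), ([0.48, -0.16, 0.32], [33.0, -36.0, -34.0])]
OK 38 90 [33.8  5. ] [0. 0.] [0. 0.] [ 0.7   0.52 -0.53  2.25  3.17  0.18 -1.17] m 0.013 [([0.5, -0.12, 0.24], [20, 0, -90]), ([0.5, 0.17, 0.28], [0, 0, -90]), ([0.5, -0.16, 0.3], [25.0, -19.0, -14.0]), ([0.51, -0.04, 0.31], [6.0, -28.0, 29.0])]
```

```bash
cat > loc.py <<'E'
from fast import *
q0=np.array(bot.get_obs()["q"])
R=lean(38,0,90);kx=R.as_matrix()[:,0];pre=K+kx*(.0187-.055);g=K+kx*.0167
q1=toR(q0,np.array([.5,-.12,.24]),lean(20,0,-90))
for P1,a1 in [((.54,.08,.30),-90),((.5,0,.3),-90),((.5,-.12,.3),-90),((.5,0,.3),-45)]:
  q2=toR(q1,np.array(P1),lean(0,0,a1)); print(P1,a1,q2.round(2))
  for P2 in [(.48,-.16,.32),(.5,-.1,.3),(.48,-.2,.3)]:
    for a in [(33,-36,-34),(30,-40,-20),(30,-35,0),(35,-30,-34),(25,-40,-45)]:
      q=toR(q2,np.array(P2),lean(*a));e0=err(q,np.array(P2),lean(*a));q3=q
      q=toR(q,pre,R);e1=err(q,pre,R);q4=q;q=toR(q,g,R);e2=err(q,g,R);m=np.min(np.minimum(q-lo,hi-q))
      if e1[0]<5 and e2[0]<2: print("  ",P2,a,np.round(e0,1),np.round(e1,1),np.round(e2,1),round(m,3),q3.round(2),q.round(2))
E
python3 loc.py
```

```text
(0.54, 0.08, 0.3) -90 [-0.37  0.17  0.14  1.82 -0.03  1.15 -1.67]
   (0.48, -0.16, 0.32) (33, -36, -34) [0. 0.] [0. 0.] [0. 0.] 0.077 [-0.25 -0.24  0.15  2.44  1.08  0.66 -1.28] [-0.55  0.53  0.86  2.36  4.21  0.61 -2.54]
   (0.48, -0.16, 0.32) (30, -35, 0) [0. 0.] [0. 0.] [0. 0.] 0.131 [-0.26 -0.22  0.15  2.4   1.    0.69 -0.56] [ 0.03  0.41  0.17  2.31  3.98  0.33 -2.18]
   (0.48, -0.2, 0.3) (33, -36, -34) [14.  1.] [0. 0.] [0. 0.] 0.089 [-0.17 -0.2   0.21  2.44  1.19  0.53 -1.29] [-0.41  0.47  0.68  2.35  4.17  0.51 -2.45]
   (0.48, -0.2, 0.3) (30, -35, 0) [0. 0.] [0. 0.] [0. 0.] 0.125 [-0.18 -0.18  0.21  2.43  1.09  0.57 -0.56] [-0.02  0.41  0.22  2.31  4.01  0.35 -2.21]
   (0.48, -0.2, 0.3) (25, -40, -45) [0. 0.] [1.2 0.2] [0. 0.] 0.082 [-0.25 -0.12  0.18  2.39  1.1   0.74 -1.43] [ 0.28  0.43 -0.1   2.28  3.8   0.25 -1.95]
(0.5, 0, 0.3) -90 [-0.29  0.08  0.19  1.93 -0.02  1.14 -1.54]
   (0.48, -0.16, 0.32) (33, -36, -34) [0. 0.] [0. 0.] [0. 0.] 0.085 [-0.22 -0.23  0.11  2.43  1.08  0.65 -1.28] [-0.46  0.49  0.74  2.36  4.18  0.54 -2.48]
   (0.48, -0.16, 0.32) (30, -35, 0) [0. 0.
[... 1711 characters left out ...]
1  3.99  0.34 -2.2 ]
   (0.48, -0.2, 0.3) (25, -40, -45) [0. 0.] [3.6 0.6] [0. 0.] 0.076 [-0.22 -0.12  0.15  2.38  1.09  0.74 -1.43] [ 0.3   0.43 -0.13  2.28  3.78  0.25 -1.92]
(0.5, 0, 0.3) -45 [-0.27  0.08  0.17  1.93 -0.01  1.14 -0.76]
   (0.48, -0.16, 0.32) (33, -36, -34) [0. 0.] [0. 0.] [0. 0.] 0.097 [-0.15 -0.22  0.05  2.43  1.06  0.64 -1.27] [-0.31  0.45  0.55  2.34  4.13  0.46 -2.39]
   (0.48, -0.16, 0.32) (30, -35, 0) [0. 0.] [0. 0.] [0. 0.] 0.137 [-0.21 -0.22  0.1   2.4   0.99  0.68 -0.55] [ 0.09  0.41  0.1   2.3   3.94  0.31 -2.13]
   (0.48, -0.2, 0.3) (30, -35, 0) [0. 0.] [0. 0.] [0. 0.] 0.131 [-0.14 -0.18  0.17  2.42  1.08  0.56 -0.55] [ 0.04  0.41  0.16  2.31  3.98  0.33 -2.17]
```

```bash
cat >> fast.py <<'E'
def go(p,R):
    o=bot.get_obs();q=o["tool_rot"];R0=Ro.from_quat([q[1],q[2],q[3],q[0]])
    w=(R*R0.inv());print("slide mm",np.round((np.array(p)-o["eef_pos"])*1000).tolist(),"turn",np.round(w.as_rotvec(),3).tolist(),"deg",round(np.degrees(w.magnitude())),"q",o["q"].round(2),"t",round(o["t"],2))
E
python3 - <<'E'
from fast import *
go([.5,-.12,.24],lean(20,0,-90)); go([.5,0,.3],lean(0,0,-45))
E
```

```text
slide mm [-53.0, -26.0, 76.0] turn [-0.049, 0.257, -0.008] deg 15 q [ 0.23  0.21 -0.07  2.32 -1.37  0.17  0.03] t 12.1
slide mm [-53.0, 94.0, 136.0] turn [-0.325, 0.535, 0.755] deg 56 q [ 0.23  0.21 -0.07  2.32 -1.37  0.17  0.03] t 12.1
```

>>> drive_tool(slide=[[-20,-10,35],[-40,-20,60],[-53,-26,76],[-53,0,95],[-53,20,110],[-53,40,120],[-53,60,130],[-53,80,136],[-53,94,136],[-53,94,136]], turn=[[-0.02,0.1,0],[-0.04,0.2,0],[-0.08,0.27,0.04],[-0.12,0.31,0.15],[-0.16,0.35,0.27],[-0.2,0.4,0.4],[-0.24,0.44,0.51],[-0.28,0.48,0.63],[-0.325,0.535,0.755],[-0.325,0.535,0.755]], gripper=[0.6,0.6,0.6,0.6,0.6,0.6,0.6,0.6,0.6,0.6])

```text
t: 13.1
eef_pos: [0.4996, 0.0025, 0.3011]
tool_rot: [0.669, 0.226, 0.67, -0.227]
contact_force: [0.0, -0.2, 0.3]
gripper_width: 0.603
```

Run:
```python
from fast import *
P2=np.array([.48,-.16,.32]);R2=lean(30,-35,0);go(P2,R2)
q=toR(bot.get_obs()["q"],P2,R2);print(q.round(2),err(q,P2,R2))
R=lean(38,0,90);kx=R.as_matrix()[:,0];pre=K+kx*(.0187-.055);g=K+kx*.0167
q=toR(q,pre,R);print(q.round(2),err(q,pre,R));q=toR(q,g,R);print(q.round(2),err(q,g,R))
```

```text
slide mm [-20.0, -162.0, 19.0] turn [-0.714, -0.266, 0.875] deg 67 q [-0.39  0.12  0.29  1.89 -0.04  1.14 -0.74] t 13.1
[-0.33 -0.23  0.21  2.4   1.01  0.71 -0.57] (np.float64(1.0056450241372811e-10), np.float64(3.0669489626567234e-12))
[ 0.13  0.26  0.07  2.38  4.12  0.25 -2.29] (np.float64(0.022942371001003554), np.float64(0.000525780309621999))
[ 0.04  0.4   0.15  2.33  3.94  0.33 -2.13] (np.float64(6.4714379595942035e-09), np.float64(1.8186215780721802e-09))
```

>>> drive_tool(slide=[[-2,-16,2],[-4,-32,4],[-6,-48,6],[-8,-65,8],[-10,-81,10],[-12,-97,12],[-14,-113,14],[-16,-130,16],[-20,-162,19],[-20,-162,19]], turn=[[-0.071,-0.027,0.088],[-0.143,-0.053,0.175],[-0.214,-0.08,0.262],[-0.286,-0.106,0.35],[-0.357,-0.133,0.438],[-0.428,-0.16,0.525],[-0.5,-0.186,0.612],[-0.571,-0.213,0.7],[-0.643,-0.239,0.788],[-0.714,-0.266,0.875]], gripper=[0.6,0.6,0.6,0.6,0.6,0.6,0.6,0.6,0.6,0.6])

```text
t: 14.1
eef_pos: [0.4776, -0.1627, 0.3201]
tool_rot: [0.814, -0.285, 0.493, -0.112]
contact_force: [0.6, 0.3, 0.0]
gripper_width: 0.604
```

```bash
cat > p2.py <<'E'
from fast import *
R=lean(38,0,90);kx=R.as_matrix()[:,0];pre=K+kx*(.0187-.055);g=K+kx*.0167
go(pre,R);go(g,R)
q=toR(bot.get_obs()["q"],pre,R);print(q.round(2),err(q,pre,R));q=toR(q,g,R);print(q.round(2),err(q,g,R))
E
python3 p2.py
```

```text
slide mm [64.0, 75.0, -193.0] turn [-0.333, 0.192, 1.292] deg 77 q [-0.41 -0.18  0.22  2.32  0.98  0.77 -0.58] t 14.1
slide mm [96.0, 79.0, -234.0] turn [-0.333, 0.192, 1.292] deg 77 q [-0.41 -0.18  0.22  2.32  0.98  0.77 -0.58] t 14.1
[ 0.07  0.25  0.16  2.39  4.24  0.28 -2.4 ] (np.float64(0.0002667230566895666), np.float64(9.122268275551878e-06))
[-0.    0.39  0.23  2.34  4.03  0.36 -2.22] (np.float64(7.321600363036696e-09), np.float64(2.7757960792740675e-10))
```

>>> drive_tool(slide=[[3,4,-10],[6,8,-20],[9,11,-29],[12,15,-38],[16,19,-48],[19,22,-58],[22,26,-68],[26,30,-77],[29,34,-87],[32,37,-96]], turn=[[-0.02,0.012,0.08],[-0.04,0.024,0.16],[-0.062,0.036,0.24],[-0.083,0.048,0.32],[-0.103,0.06,0.4],[-0.124,0.072,0.48],[-0.145,0.083,0.56],[-0.165,0.095,0.64],[-0.186,0.107,0.72],[-0.2,0.115,0.78]], gripper=[0.6,0.6,0.6,0.6,0.6,0.6,0.6,0.6,0.6,0.6])

```text
t: 15.1
eef_pos: [0.5062, -0.129, 0.2278]
tool_rot: [0.737, -0.527, 0.394, 0.155]
contact_force: [0.1, -0.3, -0.2]
gripper_width: 0.597
```

```bash
python3 p2.py
```

```text
slide mm [35.0, 42.0, -100.0] turn [-0.125, 0.079, 0.562] deg 33 q [ 0.38 -0.   -0.35  2.43  1.59  0.17 -0.41] t 15.1
slide mm [67.0, 46.0, -142.0] turn [-0.125, 0.079, 0.562] deg 33 q [ 0.38 -0.   -0.35  2.43  1.59  0.17 -0.41] t 15.1
[ 0.85  0.45 -0.68  2.25  2.96  0.17 -0.95] (np.float64(16.10781601791761), np.float64(4.779267920242428))
[ 0.72  0.56 -0.58  2.18  2.92  0.17 -0.91] (np.float64(6.193149627274029), np.float64(1.1712157656621554))
```

```bash
cat > p3.py <<'E'
from fast import *
q0=np.array(bot.get_obs()["q"])
for fin in(38,41,44):
  R=lean(fin,0,90);kx=R.as_matrix()[:,0];pre=K+kx*(.0187-.055);g=K+kx*.0167
  for a in [None,(45,0,60),(45,0,40),(40,20,60),(45,20,40),(40,-20,60),(50,0,90),(45,15,90),(45,-15,90)]:
    for P in [(.52,-.1,.2),(.54,-.1,.17),(.54,-.09,.21)]:
      q=q0
      if a: q=toR(q,np.array(P),lean(*a))
      qq=q;q=toR(q,pre,R);e1=err(q,pre,R);q=toR(q,g,R);e2=err(q,g,R)
      m=np.min(np.minimum(q-lo,hi-q))
      if m>.03: print(fin,a,P,np.round(e1,1),np.round(e2,1),qq.round(2),q.round(2),round(m,3))
      if not a:break
E
python3 p3.py
```

```text
41 None (0.52, -0.1, 0.2) [8.2 1.5] [0. 0.] [ 0.38 -0.   -0.35  2.43  1.59  0.17 -0.41] [ 0.74  0.58 -0.59  2.2   3.08  0.22 -1.04] 0.05
41 (45, 0, 60) (0.52, -0.1, 0.2) [3.1 0.6] [0. 0.] [ 1.28  0.38 -1.04  2.28  3.67  0.17 -1.99] [ 0.52  0.5  -0.37  2.22  3.47  0.24 -1.53] 0.067
41 (45, 0, 60) (0.54, -0.1, 0.17) [7.7 1.5] [0. 0.] [ 1.11  0.45 -0.9   2.25  3.27  0.17 -1.57] [ 0.65  0.54 -0.49  2.21  3.27  0.22 -1.28] 0.051
41 (45, 0, 60) (0.54, -0.09, 0.21) [6.5 1.2] [0. 0.] [ 1.2   0.37 -1.    2.26  3.4   0.17 -1.76] [ 0.6   0.52 -0.45  2.21  3.35  0.23 -1.38] 0.056
41 (45, 0, 40) (0.52, -0.1, 0.2) [3.3 0.6] [0. 0.] [ 1.29  0.4  -1.05  2.28  3.48  0.17 -2.09] [ 0.53  0.5  -0.37  2.22  3.46  0.24 -1.53] 0.066
41 (45, 0, 40) (0.54, -0.1, 0.17) [7.8 1.5] [0. 0.] [ 1.15  0.47 -0.93  2.25  3.11  0.17 -1.7 ] [ 0.65  0.54 -0.5   2.21  3.26  0.22 -1.27] 0.051
41 (45, 0, 40) (0.54, -0.09, 0.21) [6.6 1.2] [0. 0.] [ 1.21  0.38 -1.02  2.27  3.22  0.17 -1.88] [ 0.6   0.52 -0.45  2.21  3.34  0.23 -1.38] 0.055
41 (40, 20, 60) (0.52, -0.1, 0.2) [8.  1.5] [0. 0.] [ 1.38  0.48 -1.12  2.29  3.29  0.1
[... 5324 characters left out ...]
 0.17) [0. 0.] [0. 0.] [ 1.44  0.75 -1.21  2.17  4.13  0.17 -1.79] [ 0.6   0.53 -0.43  2.24  3.4   0.31 -1.42] 0.142
44 (45, 15, 90) (0.54, -0.09, 0.21) [0. 0.] [0. 0.] [ 1.54  0.83 -1.38  2.19  4.51  0.17 -2.73] [ 0.47  0.5  -0.3   2.25  3.52  0.33 -1.59] 0.164
44 (45, -15, 90) (0.52, -0.1, 0.2) [0. 0.] [0. 0.] [ 0.62  0.15 -0.49  2.38  2.85  0.17 -1.05] [ 0.75  0.59 -0.58  2.22  3.2   0.3  -1.15] 0.126
44 (45, -15, 90) (0.54, -0.1, 0.17) [0. 0.] [0. 0.] [ 0.59  0.27 -0.48  2.35  2.78  0.27 -0.96] [ 0.78  0.6  -0.62  2.22  3.15  0.29 -1.08] 0.125
44 (45, -15, 90) (0.54, -0.09, 0.21) [0. 0.] [0. 0.] [ 0.56  0.15 -0.46  2.34  2.65  0.17 -0.88] [ 0.8   0.61 -0.64  2.22  3.12  0.3  -1.04] 0.125
```

```bash
sed -i 's/lean(38,0,90)/lean(44,0,90)/' p2.py
python3 - <<'E'
from fast import *
go([.54,-.1,.17],lean(45,-15,90))
E
python3 p2.py
```

```text
slide mm [34.0, 29.0, -58.0] turn [-0.278, -0.013, 0.423] deg 29 q [ 0.38 -0.   -0.35  2.43  1.59  0.17 -0.41] t 15.1
slide mm [32.0, 41.0, -103.0] turn [-0.142, -0.026, 0.555] deg 33 q [ 0.38 -0.   -0.35  2.43  1.59  0.17 -0.41] t 15.1
slide mm [69.0, 46.0, -141.0] turn [-0.142, -0.026, 0.555] deg 33 q [ 0.38 -0.   -0.35  2.43  1.59  0.17 -0.41] t 15.1
[ 0.91  0.49 -0.71  2.28  3.25  0.23 -1.2 ] (np.float64(1.0219008256264617e-10), np.float64(3.091111338771943e-12))
[ 0.75  0.59 -0.59  2.22  3.19  0.3  -1.14] (np.float64(1.9118811775704824e-10), np.float64(7.0071876050991666e-12))
```

>>> drive_tool(slide=[[4,3,-6],[8,7,-13],[11,10,-20],[15,13,-26],[19,16,-32],[22,19,-38],[26,22,-45],[30,25,-51],[34,29,-58],[34,29,-58]], turn=[[-0.03,0,0.047],[-0.062,0,0.094],[-0.093,0,0.141],[-0.124,0,0.188],[-0.154,-0.01,0.235],[-0.185,-0.01,0.282],[-0.216,-0.01,0.329],[-0.247,-0.01,0.376],[-0.278,-0.013,0.423],[-0.278,-0.013,0.423]], gripper=[0.6,0.6,0.6,0.6,0.6,0.6,0.6,0.6,0.6,0.6])

```text
t: 16.1
eef_pos: [0.5386, -0.1023, 0.1642]
tool_rot: [-0.614, 0.69, -0.291, -0.249]
contact_force: [-0.6, 0.5, 0.6]
gripper_width: 0.599
```

```bash
python3 p2.py
python3 - <<'E'
from h import *
S=cam("scene");T=cam("top")
cv2.imwrite("pics/k4.png",np.hstack([cv2.resize(c["color"][y:y+100,x:x+100,::-1],(400,400),interpolation=cv2.INTER_CUBIC) for c,x,y in((T,280,170),(S,310,170))]))
E
```

```text
slide mm [-0.0, 15.0, -39.0] turn [0.12, 0.025, 0.137] deg 11 q [ 1.23  0.59 -1.4   2.44  2.07  0.67 -0.16] t 16.1
slide mm [36.0, 19.0, -77.0] turn [0.12, 0.025, 0.137] deg 11 q [ 1.23  0.59 -1.4   2.44  2.07  0.67 -0.16] t 16.1
[ 1.25  0.85 -1.21  2.32  2.31  0.48 -0.03] (np.float64(3.94006581558505e-10), np.float64(1.1973220014805736e-11))
[ 1.15  0.97 -1.14  2.25  2.38  0.56 -0.04] (np.float64(2.6971254781551073e-11), np.float64(9.106864709106376e-13))
```

View pics/k4.png

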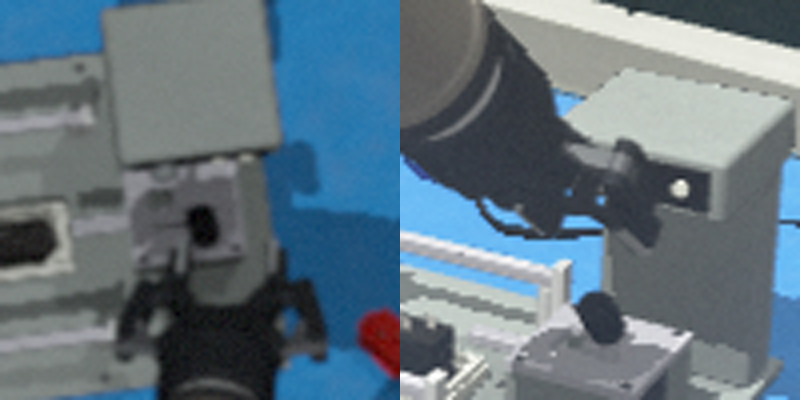

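>>> drive_tool(slide=[[0,4,-5],[0,8,-12],[0,12,-22],[0,15,-32],[0,15,-39],[0,15,-39]], turn=[[0.03,0.006,0.034],[0.06,0.012,0.07],[0.09,0.02,0.1],[0.12,0.025,0.137],[0.12,0.025,0.137],[0.12,0.025,0.137]], gripper=[0.6,0.6,0.6,0.6,0.6,0.6])

```text
t: 16.8
eef_pos: [0.5397, -0.0838, 0.1306]
tool_rot: [-0.629, 0.672, -0.232, -0.314]
contact_force: [0.2, 0.8, -0.1]
gripper_width: 0.602
```

```bash
python3 p2.py
python3 - <<'E'
from h import *
S=cam("scene");T=cam("top")
cv2.imwrite("pics/k5.png",np.hstack([cv2.resize(c["color"][y:y+60,x:x+60,::-1],(400,400),interpolation=cv2.INTER_CUBIC) for c,x,y in((T,300,195),(S,330,205))]))
E
```

```text
slide mm [-1.0, -4.0, -6.0] turn [0.01, 0.008, -0.006] deg 1 q [ 1.28  0.72 -1.36  2.42  2.2   0.52 -0.09] t 16.8
slide mm [35.0, 1.0, -44.0] turn [0.01, 0.008, -0.006] deg 1 q [ 1.28  0.72 -1.36  2.42  2.2   0.52 -0.09] t 16.8
[ 1.24  0.84 -1.2   2.3   2.28  0.47 -0.01] (np.float64(1.0463434192672015e-10), np.float64(3.0827254662448796e-12))
[ 1.14  0.97 -1.14  2.23  2.35  0.55 -0.02] (np.float64(2.846600861165026e-11), np.float64(9.393544215559418e-13))
```

View pics/k5.png

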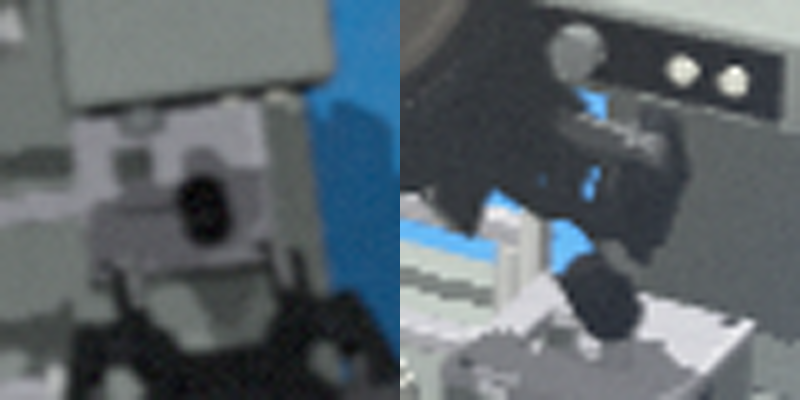

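>>> drive_tool(slide=[[5,0,-10],[13,0,-18],[20,0,-26],[27,1,-35],[34,1,-43],[35,1,-44],[35,1,-44]], turn=[[0.01,0.008,-0.006],[0.01,0.008,-0.006],[0.01,0.008,-0.006],[0.01,0.008,-0.006],[0.01,0.008,-0.006],[0.01,0.008,-0.006],[0.01,0.008,-0.006]], gripper=[0.6,0.6,0.6,0.6,0.6,0.6,0.6])

```text
t: 17.6
eef_pos: [0.5752, -0.0819, 0.0866]
tool_rot: [-0.633, 0.666, -0.235, -0.316]
contact_force: [-0.5, -0.7, 1.2]
gripper_width: 0.601
```

```bash
python3 p2.py
python3 - <<'E'
from h import *
print(bot.get_obs()["contact_force"])
S=cam("scene");T=cam("top")
cv2.imwrite("pics/k6.png",np.hstack([cv2.resize(c["color"][y:y+60,x:x+60,::-1],(400,400),interpolation=cv2.INTER_CUBIC) for c,x,y in((T,300,195),(S,330,205))]))
E
```

```text
slide mm [-37.0, -6.0, 38.0] turn [-0.002, 0.001, -0.001] deg 0 q [ 1.16  0.87 -1.27  2.36  2.27  0.62 -0.09] t 17.6
slide mm [-0.0, -1.0, 0.0] turn [-0.002, 0.001, -0.001] deg 0 q [ 1.16  0.87 -1.27  2.36  2.27  0.62 -0.09] t 17.6
[ 1.24  0.85 -1.24  2.33  2.27  0.51 -0.02] (np.float64(1.2386766187384794e-10), np.float64(4.5211515313623744e-12))
[ 1.14  0.97 -1.17  2.26  2.35  0.59 -0.03] (np.float64(2.8981024517504957e-11), np.float64(9.304107658701425e-13))
[-0.535652   -0.74045024  1.18237737]
```

View pics/k6.png

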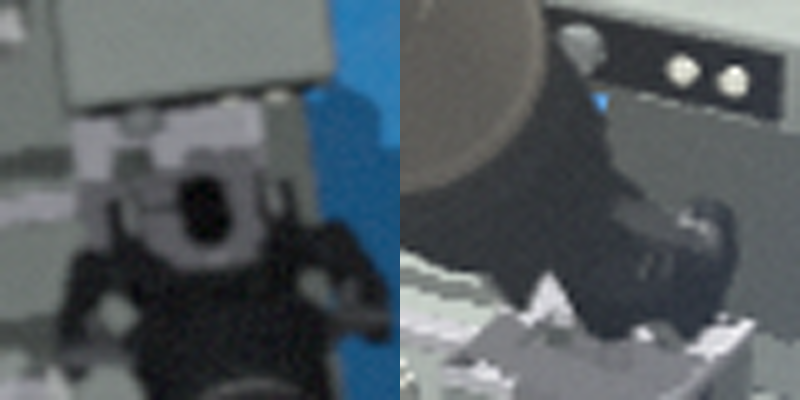

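>>> drive_tool(slide=[[0,0,0],[0,0,0],[0,0,0],[0,0,0],[0,0,0]], turn=[[0,0,0],[0,0,0],[0,0,0],[0,0,0],[0,0,0]], gripper=[0.4,0.3,0.2,0.1,0.1], squeeze=45)

```text
t: 18.2
eef_pos: [0.5756, -0.0834, 0.0876]
tool_rot: [-0.633, 0.667, -0.235, -0.315]
contact_force: [0.4, -5.0, 4.2]
gripper_width: 0.241
```

>>> drive_tool(slide=[[-0.5,4,0],[-1,8,0],[-1.5,12,0],[-2,16,0],[-2.5,20,0],[-3,24,0],[-3.4,27,0],[-3.6,29,0],[-3.6,29,0]], turn=[[0,0,0],[0,0,0],[0,0,0],[0,0,0],[0,0,0],[0,0,0],[0,0,0],[0,0,0],[0,0,0]], gripper=[0.1,0.1,0.1,0.1,0.1,0.1,0.1,0.1,0.1])

```text
t: 19.1
eef_pos: [0.5729, -0.0568, 0.0876]
tool_rot: [-0.633, 0.667, -0.237, -0.313]
contact_force: [0.6, -8.9, 2.9]
gripper_width: 0.238
```

```bash
cat > st.py <<'E'
from fast import *
o=bot.get_obs();p=o["eef_pos"];d=p-np.array([.5756,-.0834,.0876]);f=o["contact_force"]
print("along y",round(d@ey*1000,1),"x",round(d@ex*1000,1),"z",round(d[2]*1000,1),"F y",round(f@ey,1),"x",round(f@ex,1),"z",round(f[2],1),"q",o["q"].round(2),o["gripper_width"],o["t"])
E
python3 st.py
```

```text
along y 26.7 x 0.6 z 0.0 F y -9.0 x -0.5 z 2.9 q [ 1.11  0.87 -1.29  2.38  2.26  0.7  -0.14] 0.2375020197477355 19.1
```

>>> drive_tool(slide=[[-0.5,4,0],[-0.5,5,0],[2.5,5.4,0],[5.5,5.8,0],[8.5,6.1,0],[11.5,6.5,0],[14.5,6.9,0],[17,7.2,0],[18.5,7.4,0],[18.5,7.4,0]], turn=[[0,0,0],[0,0,0],[0,0,0],[0,0,0],[0,0,0],[0,0,0],[0,0,0],[0,0,0],[0,0,0],[0,0,0]], gripper=[0.1,0.1,0.1,0.1,0.1,0.1,0.1,0.1,0.1,0.1])

```text
t: 20.1
eef_pos: [0.5896, -0.0524, 0.0874]
tool_rot: [-0.632, 0.669, -0.24, -0.311]
contact_force: [-23.5, -16.0, 25.5]
gripper_width: 0.237
```

```bash
python3 st.py
```

```text
along y 29.0 x 17.7 z -0.2 F y -12.9 x -25.3 z 25.5 q [ 1.07  0.88 -1.27  2.35  2.24  0.71 -0.13] 0.2370540195610641 20.1
```

>>> drive_tool(slide=[[0,0,0],[0.2,-2,0],[0.5,-4,0],[0.7,-6,0],[0.9,-7.5,0],[0.9,-7.5,0]], turn=[[0,0,0],[0,0,0],[0,0,0],[0,0,0],[0,0,0],[0,0,0]], gripper=[0.1,0.1,0.1,0.1,0.1,0.1])

```text
t: 20.7
eef_pos: [0.59, -0.0599, 0.0876]
tool_rot: [-0.631, 0.669, -0.24, -0.311]
contact_force: [-5.5, -5.4, 8.8]
gripper_width: 0.238
```

```bash
python3 st.py
```

```text
along y 21.5 x 17.2 z -0.0 F y -4.7 x -6.1 z 8.8 q [ 1.08  0.87 -1.27  2.35  2.25  0.69 -0.12] 0.23761240247869111 20.7
```

>>> drive_tool(slide=[[0,0,0],[0,0,0],[0,0,0],[0,0,0]], turn=[[0,0,0],[0,0,0],[0,0,0],[0,0,0]], gripper=[0.35,0.5,0.55,0.55])

```text
t: 21.1
eef_pos: [0.5898, -0.0594, 0.0874]
tool_rot: [-0.631, 0.669, -0.239, -0.311]
contact_force: [0.9, -0.9, 0.2]
gripper_width: 0.547
```

```bash
python3 st.py;  python3 - <<'E'
from h import *
S=cam("scene");T=cam("top")
cv2.imwrite("pics/k7.png",np.hstack([cv2.resize(c["color"][y:y+60,x:x+60,::-1],(400,400),interpolation=cv2.INTER_CUBIC) for c,x,y in((T,290,195),(S,330,205))]))
E
```

```text
along y 22.1 x 17.1 z -0.2 F y -1.0 x 0.8 z 0.2 q [ 1.08  0.87 -1.27  2.35  2.25  0.69 -0.12] 0.546749648024401 21.1
```

View pics/k7.png

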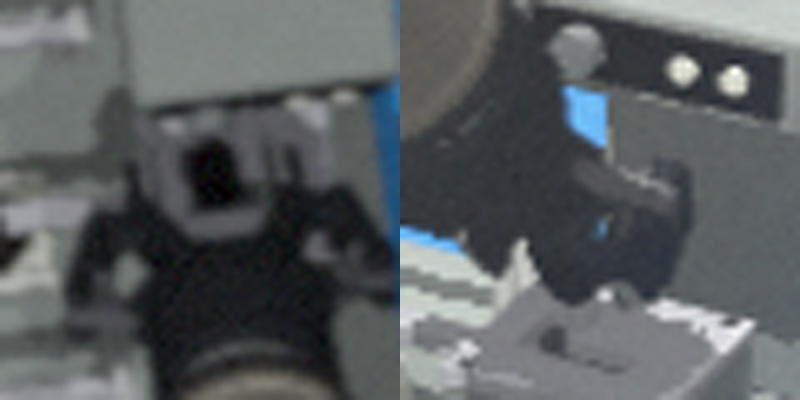

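```bash
cat > p4.py <<'E'
from fast import *
q0=np.array(bot.get_obs()["q"]);p,R,_=fkj(q0)
R=lean(44,0,90);kx=R.as_matrix()[:,0];p=bot.get_obs()["eef_pos"]
A=p-.08*kx
q=toR(q0,A,R);print("retreat",err(q,A,R),q.round(2),A.round(3))
H=np.array([.535,.195,.0])
for path in [[((.5,.0,.25),(30,0,90))],[((.5,.0,.25),(30,20,60)),((.5,.1,.25),(0,0,45))],[((.5,-.05,.28),(20,0,45)),((.5,.1,.28),(0,0,0)),],[((.5,-.05,.28),(20,-20,60)),((.5,.1,.28),(0,0,0)),],[((.5,-.05,.3),(25,0,0)),((.5,.1,.28),(0,0,0)),]]:
  for roll in (90,-90,45,0):
    qq=q;es=[]
    for P,a in path+[((.535,.195,.2),(0,0,roll))]+[((.535,.195,.09),(0,0,roll)),((.55,.06,.09),(0,0,roll))]:
        P=np.array(P);qq=toR(qq,P,lean(*a));es.append(np.round(err(qq,P,lean(*a)),0).tolist())
    print(path,roll,es,qq.round(2))
E
python3 p4.py
```

```text
retreat (np.float64(7.587435210523295e-10), np.float64(2.1417470294314163e-11)) [ 1.23  0.81 -1.29  2.36  2.21  0.54 -0.03] [ 0.535 -0.066  0.145]
[((0.5, 0.0, 0.25), (30, 0, 90))] 90 [[108.0, 2.0], [0.0, 0.0], [0.0, 0.0], [0.0, 0.0]] [ 0.56  0.81 -1.08  1.87  0.86  1.01  0.8 ]
[((0.5, 0.0, 0.25), (30, 0, 90))] -90 [[108.0, 2.0], [0.0, 0.0], [0.0, 0.0], [0.0, 0.0]] [ 0.29  0.58 -0.64  1.91  0.47  0.81 -2.06]
[((0.5, 0.0, 0.25), (30, 0, 90))] 45 [[108.0, 2.0], [0.0, 0.0], [0.0, 0.0], [0.0, 0.0]] [ 0.49  0.73 -0.95  1.88  0.74  0.93  0.09]
[((0.5, 0.0, 0.25), (30, 0, 90))] 0 [[108.0, 2.0], [0.0, 0.0], [0.0, 0.0], [0.0, 0.0]] [ 0.42  0.66 -0.84  1.89  0.64  0.87 -0.62]
[((0.5, 0.0, 0.25), (30, 20, 60)), ((0.5, 0.1, 0.25), (0, 0, 45))] 90 [[145.0, 2.0], [0.0, 0.0], [0.0, 0.0], [0.0, 0.0], [0.0, 0.0]] [ 0.59  0.85 -1.13  1.87  0.91  1.05  0.77]
[((0.5, 0.0, 0.25), (30, 20, 60)), ((0.5, 0.1, 0.25), (0, 0, 45))] -90 [[145.0, 2.0], [0.0, 0.0], [0.0, 0.0], [0.0, 0.0], [0.0, 0.0]] [ 0.2   0.54 -0.53  1.92  0.38  0.78 -1.98]
[((0.5, 0.0, 0.25), (30, 20, 60)), ((0.5, 0.1, 0.25), (0, 0, 45))] 45 
[... 1698 characters left out ...]

[((0.5, -0.05, 0.3), (25, 0, 0)), ((0.5, 0.1, 0.28), (0, 0, 0))] 90 [[169.0, 2.0], [0.0, 0.0], [0.0, 0.0], [0.0, 0.0], [0.0, 0.0]] [ 0.63  0.95 -1.24  1.86  1.01  1.14  0.7 ]
[((0.5, -0.05, 0.3), (25, 0, 0)), ((0.5, 0.1, 0.28), (0, 0, 0))] -90 [[169.0, 2.0], [0.0, 0.0], [0.0, 0.0], [0.0, 0.0], [0.0, 0.0]] [ 0.29  0.58 -0.64  1.91  0.47  0.81 -2.06]
[((0.5, -0.05, 0.3), (25, 0, 0)), ((0.5, 0.1, 0.28), (0, 0, 0))] 45 [[169.0, 2.0], [0.0, 0.0], [0.0, 0.0], [0.0, 0.0], [0.0, 0.0]] [ 0.57  0.83 -1.1   1.87  0.88  1.02  0.  ]
[((0.5, -0.05, 0.3), (25, 0, 0)), ((0.5, 0.1, 0.28), (0, 0, 0))] 0 [[169.0, 2.0], [0.0, 0.0], [0.0, 0.0], [0.0, 0.0], [0.0, 0.0]] [ 0.49  0.72 -0.94  1.88  0.73  0.93 -0.69]
```

>>> drive_tool(slide=[[-7,-1,7],[-20,-2,21],[-34,-4,36],[-48,-6,50],[-55,-7,58],[-55,-7,58]], turn=[[0,0,0],[0,0,0],[0,0,0],[0,0,0],[0,0,0],[0,0,0]], gripper=[0.55,0.55,0.55,0.55,0.55,0.55])

```text
t: 21.8
eef_pos: [0.534, -0.0671, 0.1463]
tool_rot: [-0.63, 0.67, -0.24, -0.311]
contact_force: [-0.0, -0.0, -0.2]
gripper_width: 0.548
```

Run:
```python
from fast import *
go([.5,-.05,.28],lean(20,-20,60))
q=np.array(bot.get_obs()["q"])
for P,a in [((.5,-.05,.28),(20,-20,60)),((.5,.1,.28),(0,0,60)),((.535,.195,.2),(0,0,90))]:
    P=np.array(P);q=toR(q,P,lean(*a));print(err(q,P,lean(*a)),q.round(2))
from h import cam,cv2
S=cam("scene");T=cam("top")
cv2.imwrite("pics/k8.png",np.hstack([cv2.resize(c["color"][y:y+60,x:x+60,::-1],(400,400),interpolation=cv2.INTER_CUBIC) for c,x,y in((T,290,195),(S,330,205))]))
```

```text
slide mm [-34.0, 17.0, 134.0] turn [-0.041, 0.32, -0.58] deg 38 q [ 1.26  0.63 -1.37  2.43  2.16  0.5  -0.16] t 21.8
(np.float64(4.132624056191147e-09), np.float64(5.90483347103434e-11)) [ 1.07  0.33 -1.39  2.06  0.93  0.93  0.33]
(np.float64(2.6945789820192467e-13), np.float64(3.89162661507935e-14)) [ 0.71  0.6  -1.35  1.78  0.61  1.28  0.38]
(np.float64(3.4219371797089427e-13), np.float64(2.045568242543409e-14)) [ 0.43  0.81 -1.27  1.73  0.82  1.24  0.65]
```

View pics/k8.png

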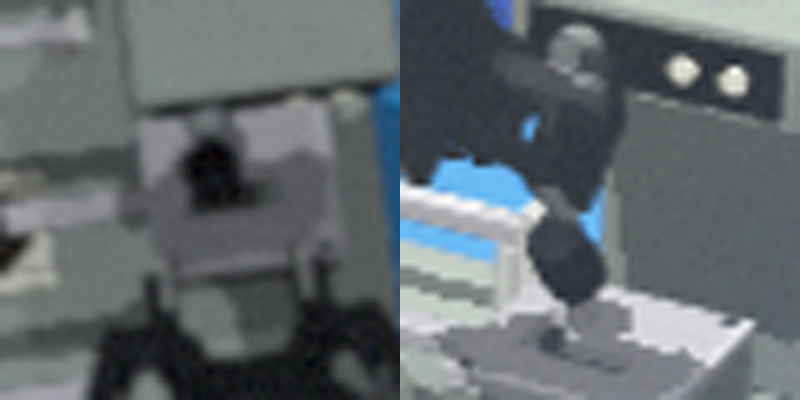

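The knob stays in the notch, at about (322,220) in the top view instead of (330,226), and the bolt's bar reaches over the nest's right rim. Next I'll move over to the guard.

>>> drive_tool(slide=[[-5,0,15],[-10,2,32],[-15,4,50],[-20,7,70],[-25,10,90],[-30,14,112],[-34,17,134],[-34,17,134]], turn=[[-0.005,0.046,-0.083],[-0.01,0.091,-0.166],[-0.017,0.137,-0.25],[-0.023,0.183,-0.33],[-0.03,0.229,-0.414],[-0.035,0.274,-0.5],[-0.041,0.32,-0.58],[-0.041,0.32,-0.58]], gripper=[0.5,0.5,0.5,0.5,0.5,0.5,0.5,0.5])

```text
t: 22.7
eef_pos: [0.5034, -0.0452, 0.2843]
tool_rot: [0.636, -0.528, 0.521, 0.214]
contact_force: [1.5, -0.4, 1.1]
gripper_width: 0.504
```

Run:
```python
from fast import *
go([.5,.1,.28],lean(0,0,75));
```

```text
slide mm [-3.0, 145.0, -4.0] turn [0.231, 0.419, 0.286] deg 32 q [ 1.07  0.09 -1.36  2.11  0.66  0.82  0.46] t 22.7
```

>>> drive_tool(slide=[[0,20,0],[0,45,0],[0,70,0],[0,95,0],[0,120,0],[-3,145,-4],[-3,145,-4]], turn=[[0.038,0.07,0.048],[0.077,0.14,0.095],[0.115,0.21,0.143],[0.154,0.28,0.19],[0.192,0.35,0.238],[0.231,0.419,0.286],[0.231,0.419,0.286]], gripper=[0.5,0.5,0.5,0.5,0.5,0.5,0.5])

```text
t: 23.4
eef_pos: [0.5008, 0.1021, 0.279]
tool_rot: [0.532, -0.463, 0.532, 0.468]
contact_force: [0.9, -0.0, -0.8]
gripper_width: 0.502
```

Run:
```python
from h import *
T=cam("top");S=cam("scene")
def g(im,x0,y0,w,h,f):
    o=cv2.resize(im[y0:y0+h,x0:x0+w,::-1],None,fx=f,fy=f,interpolation=cv2.INTER_CUBIC)
    for k in range(0,w,5): cv2.putText(o,str(x0+k),(k*f,10),0,.33,(0,0,255),1);cv2.line(o,(k*f,12),(k*f,16),(0,0,255))
    for k in range(5,h,5): cv2.putText(o,str(y0+k),(6,k*f+4),0,.33,(0,0,255),1);cv2.line(o,(0,k*f),(5,k*f),(0,0,255))
    return o
im0=cv2.imread("pics/top0.png")[:,:,::-1];s0=cv2.imread("pics/scene0.png")[:,:,::-1]
cv2.imwrite("pics/g1.png",np.hstack([g(im0,212,210,40,50,10),g(s0,230,200,50,62,8)[:500,:400]]))
cv2.imwrite("pics/g2.png",S["color"][150:310,200:440,::-1].repeat(3,0).repeat(3,1))
from fast import go,lean
go([.535,.195,.2],lean(0,0,90))
```

```text
Traceback (most recent call last):
ValueError: all the input array dimensions except for the concatenation axis must match exactly, but along dimension 0, the array at index 0 has size 500 and the array at index 1 has size 496
```

Run:
```python
from h import *
S=cam("scene")
def g(im,x0,y0,w,h,f):
    o=cv2.resize(im[y0:y0+h,x0:x0+w,::-1],None,fx=f,fy=f,interpolation=cv2.INTER_CUBIC)
    for k in range(0,w,5): cv2.putText(o,str(x0+k),(k*f,10),0,.33,(0,0,255),1);cv2.line(o,(k*f,12),(k*f,16),(0,0,255))
    for k in range(5,h,5): cv2.putText(o,str(y0+k),(6,k*f+4),0,.33,(0,0,255),1);cv2.line(o,(0,k*f),(5,k*f),(0,0,255))
    return o
im0=cv2.imread("pics/top0.png")[:,:,::-1];s0=cv2.imread("pics/scene0.png")[:,:,::-1]
cv2.imwrite("pics/g1.png",np.hstack([g(im0,212,210,40,50,10),g(s0,232,200,40,50,10)]))
cv2.imwrite("pics/g2.png",S["color"][150:310,200:440,::-1].repeat(3,0).repeat(3,1))
from fast import go,lean
go([.535,.195,.2],lean(0,0,90))
```

```text
slide mm [35.0, 96.0, -80.0] turn [0.001, -0.0, 0.262] deg 15 q [ 0.73  0.46 -1.35  1.83  0.47  1.24  0.68] t 23.55
```

View pics/g1.png

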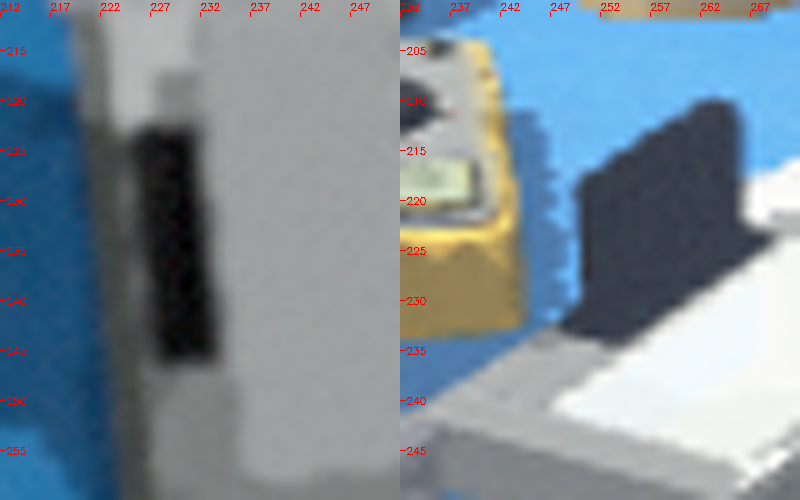

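View pics/g2.png

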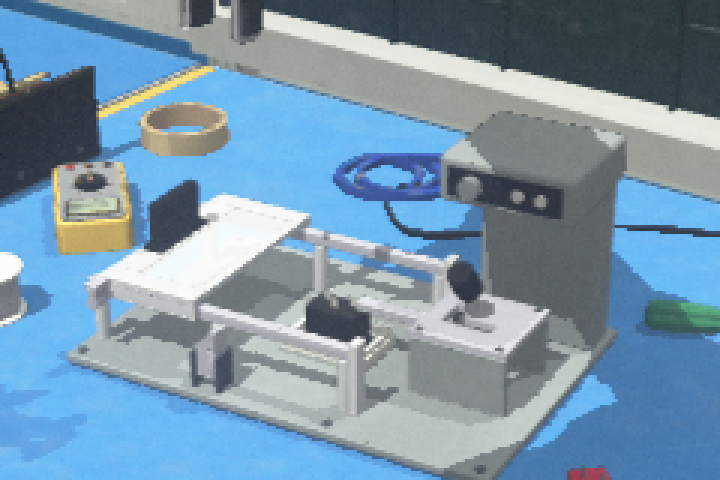

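```bash
cat > hd.py <<'E'
from h import *
T=cam("top");S=cam("scene")
A=pl(T,226.3-.5,234.7-.5,.114);B=pl(T,233-.5,234.5-.5,.074)
print("left edge",A,"right bottom",B,(A-B)@ey*1000)
c=(A+B)/2;c[2]=.094;print("handle",c, "rel nest", (c-[.5612,.0443,.094])@ex*1000,(c-[.5612,.0443,.094])@ey*1000)
for sx,sy,sz in((-1,-1,1),(1,-1,1),(-1,-1,-1),(1,-1,-1),(-1,1,1)): print((sx,sy,sz),proj(S,c+.03*sx*ex+.006*sy*ey+.02*sz*ez)+.5)
from fast import go,lean
go([c[0],c[1],.2],lean(0,0,90)); go([c[0],c[1],.085],lean(0,0,90))
E
sed -i 's/from h import \*/from h import *\nez=np.array([0,0,1.])/' hd.py; python3 hd.py
```

```text
left edge [0.53653634 0.20221025 0.114     ] right bottom [0.54284487 0.18884438 0.074     ] 14.043125437544843
handle [0.53969061 0.19552731 0.094     ] rel nest -2.6525397239649164 152.72628496792794
(-1, -1, 1) [252.26937602 220.54901209]
(1, -1, 1) [266.50955971 211.54070353]
(-1, -1, -1) [253.19838687 235.56271905]
(1, -1, -1) [267.22264169 226.17371374]
(-1, 1, 1) [248.1656027  219.50725186]
slide mm [40.0, 97.0, -80.0] turn [0.002, 0.001, 0.263] deg 15 q [ 0.73  0.46 -1.35  1.83  0.47  1.24  0.68] t 23.65
slide mm [40.0, 97.0, -195.0] turn [0.002, 0.001, 0.263] deg 15 q [ 0.73  0.46 -1.35  1.83  0.47  1.24  0.68] t 23.65
```

>>> drive_tool(slide=[[8,20,0],[16,40,-5],[24,60,-15],[32,80,-35],[40,97,-60],[40,97,-80],[40,97,-110],[40,97,-125],[40,97,-125]], turn=[[0,0,0.05],[0,0,0.1],[0,0,0.15],[0,0,0.2],[0.002,0.001,0.263],[0.002,0.001,0.263],[0.002,0.001,0.263],[0.002,0.001,0.263],[0.002,0.001,0.263]], gripper=[0.5,0.5,0.5,0.5,0.5,0.5,0.5,0.5,0.5])

```text
t: 24.55
eef_pos: [0.5392, 0.1942, 0.1536]
tool_rot: [0.467, -0.53, 0.469, 0.53]
contact_force: [-0.3, 0.4, -0.5]
gripper_width: 0.498
```

Run:
```python
from h import *
from fast import go,lean
S=cam("scene");T=cam("top")
cv2.imwrite("pics/g3.png",np.hstack([cv2.resize(c["color"][y:y+70,x:x+70,::-1],(400,400),interpolation=cv2.INTER_CUBIC) for c,x,y in((T,200,200),(S,220,180))]))
go([.540,.1955,.088],lean(0,0,90))
```

```text
slide mm [-0.0, -0.0, -68.0] turn [-0.001, 0.001, 0.0] deg 0 q [ 0.38  0.7  -1.19  1.82  0.72  1.14  0.64] t 24.65
```

View pics/g3.png

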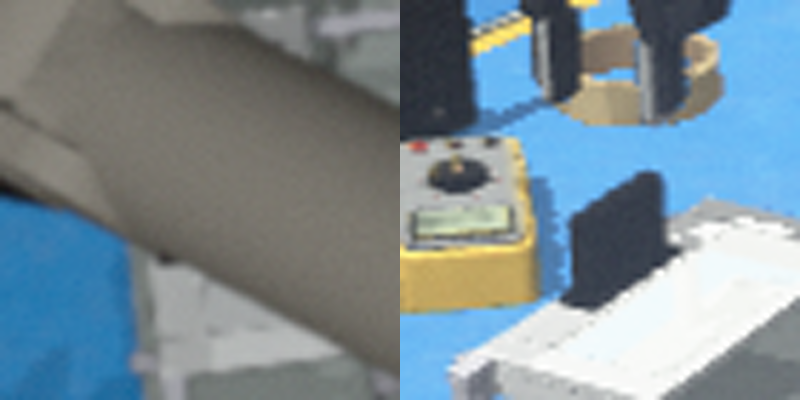

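>>> drive_tool(slide=[[0,0,-25],[0,0,-50],[0,0,-66],[0,0,-66],[0,0,-66],[0,0,-66],[0,0,-66],[0,0,-66],[0,0,-66]], turn=[[0,0,0],[0,0,0],[0,0,0],[0,0,0],[0,0,0],[0,0,0],[0,0,0],[0,0,0],[0,0,0]], gripper=[0.5,0.5,0.5,0.4,0.3,0.2,0.1,0,0], squeeze=40)

```text
t: 25.55
eef_pos: [0.5413, 0.1966, 0.0918]
tool_rot: [-0.469, 0.531, -0.467, -0.53]
contact_force: [-1.2, -0.2, 6.3]
gripper_width: 0.128
```

```bash
cat > st2.py <<'E'
from fast import *
o=bot.get_obs();p=o["eef_pos"];d=p-np.array([.540,.1955,.088]);f=o["contact_force"]
print("along y",round(d@ey*1000,1),"x",round(d@ex*1000,1),"z",round(d[2]*1000,1),"F y",round(f@ey,1),"x",round(f@ex,1),"z",round(f[2],1),"q",o["q"].round(2),o["gripper_width"],o["t"])
E
python3 st2.py
```

```text
along y 0.9 x 1.4 z 3.8 F y -0.0 x -1.2 z 6.3 q [ 0.33  0.77 -1.11  1.86  0.81  1.04  0.57] 0.1277054093969003 25.55
```

>>> drive_tool(slide=[[0.5,-4,0.5],[1.5,-12,0.5],[3,-24,0.5],[4.5,-36,0.5],[6,-48,0.5],[7.5,-60,0.5],[9,-72,0.5],[10.5,-84,0.5],[12,-95,0.5],[12.5,-100,0.5]], turn=[[0,0,0],[0,0,0],[0,0,0],[0,0,0],[0,0,0],[0,0,0],[0,0,0],[0,0,0],[0,0,0],[0,0,0]], gripper=[0,0,0,0,0,0,0,0,0,0])

```text
t: 26.55
eef_pos: [0.5544, 0.0956, 0.092]
tool_rot: [-0.47, 0.53, -0.466, -0.529]
contact_force: [7.3, 8.3, -16.9]
gripper_width: 0.13
```

```bash
python3 st2.py
```

```text
along y -100.9 x 2.0 z 4.0 F y 7.4 x 8.3 z -16.9 q [ 0.53  0.76 -1.13  1.89  0.81  1.03  0.74] 0.13023269930665765 26.55
```

>>> drive_tool(slide=[[0,-2,-0.5],[0.6,-6,-0.5],[1.2,-11,-0.5],[1.8,-16,-0.5],[2.4,-21,-0.5],[3,-26,-0.5],[3.4,-30,-0.5],[3.6,-32,-0.5],[3.6,-32,-0.5]], turn=[[0,0,0],[0,0,0],[0,0,0],[0,0,0],[0,0,0],[0,0,0],[0,0,0],[0,0,0],[0,0,0]], gripper=[0,0,0,0,0,0,0,0,0])

```text
t: 27.45
eef_pos: [0.5569, 0.0767, 0.0921]
tool_rot: [0.475, -0.527, 0.457, 0.536]
contact_force: [7.8, 37.1, -26.9]
gripper_width: 0.132
```

```bash
python3 st2.py
python3 - <<'E'
from h import *
S=cam("scene")
cv2.imwrite("pics/g4.png",S["color"][150:310,200:440,::-1].repeat(3,0).repeat(3,1))
E
```

```text
along y -119.9 x 2.1 z 4.1 F y 35.9 x 12.3 z -26.9 q [ 0.58  0.76 -1.14  1.9   0.8   1.01  0.8 ] 0.13222598948657385 27.45
```

View pics/g4.png

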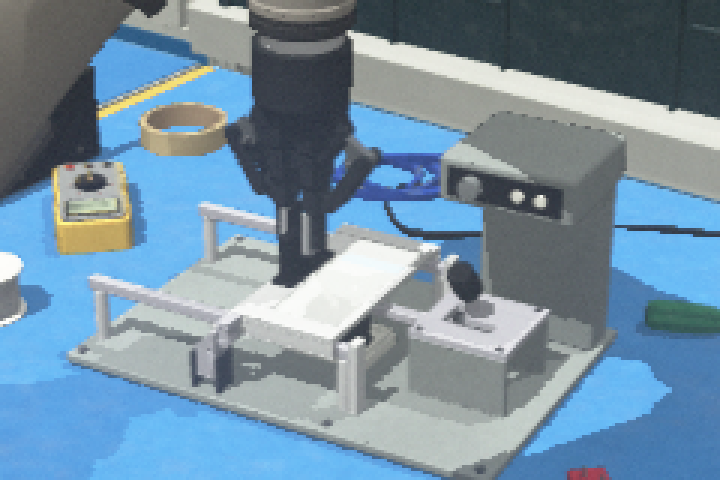

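>>> drive_tool(slide=[[-0.5,1.5,-1],[-1,2,-1.5]], turn=[[0,0,0],[0,0,0]], gripper=[0,0])

```text
t: 27.7
eef_pos: [0.5566, 0.0788, 0.0919]
tool_rot: [0.475, -0.528, 0.457, 0.536]
contact_force: [2.1, 2.0, 5.8]
gripper_width: 0.128
```

```bash
python3 st2.py
python3 - <<'E'
from h import *
S=cam("scene");s0=cv2.imread("pics/scene0.png")
a=cv2.resize(S["color"][240:290,250:300,::-1],(400,400),interpolation=cv2.INTER_CUBIC)
b=cv2.resize(s0[240:290,250:300],(400,400),interpolation=cv2.INTER_CUBIC)
cv2.imwrite("pics/g5.png",np.hstack([b,a]))
E
```

```text
along y -117.8 x 2.1 z 3.9 F y 1.7 x 2.3 z 5.8 q [ 0.58  0.76 -1.14  1.9   0.81  1.01  0.79] 0.1280767050786382 27.7
```

View pics/g5.png

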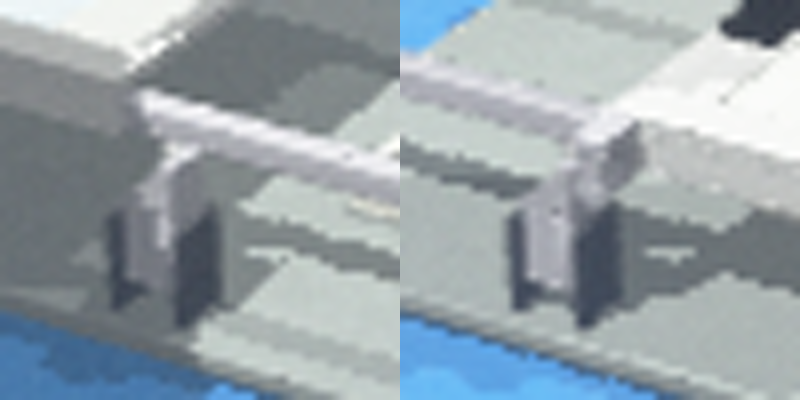

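>>> drive_tool(slide=[[0,0,0],[0,0,0],[0,0,0],[0,0,30],[0,0,70],[-10,40,110],[-20,80,130],[-30,120,140]], turn=[[0,0,0],[0,0,0],[0,0,0],[0,0,0],[0,0,0],[0,0,0],[0,0,0],[0,0,0]], gripper=[0.2,0.4,0.5,0.5,0.5,0.5,0.4,0.3])

```text
t: 28.55
eef_pos: [0.527, 0.2, 0.2345]
tool_rot: [0.476, -0.528, 0.457, 0.534]
contact_force: [0.5, 1.2, 0.3]
gripper_width: 0.297
```

Run:
```python
from h import *
S=cam("scene");T=cam("top");print(bot.get_obs()["eef_pos"])
cv2.imwrite("pics/b_sc.png",S["color"][:,:,::-1]);cv2.imwrite("pics/b_top.png",T["color"][:,:,::-1])
a=cv2.resize(S["color"][210:290,245:345,::-1],(800,640)[0:2],interpolation=cv2.INTER_CUBIC)[:600]
cv2.imwrite("pics/g6.png",a)
cv2.imwrite("pics/g7.png",cv2.resize(T["color"][180:280,215:355,::-1],None,fx=5.5,fy=5.5,interpolation=cv2.INTER_CUBIC))
```

```text
[0.52413855 0.20611171 0.23530247]
```

View pics/g6.png

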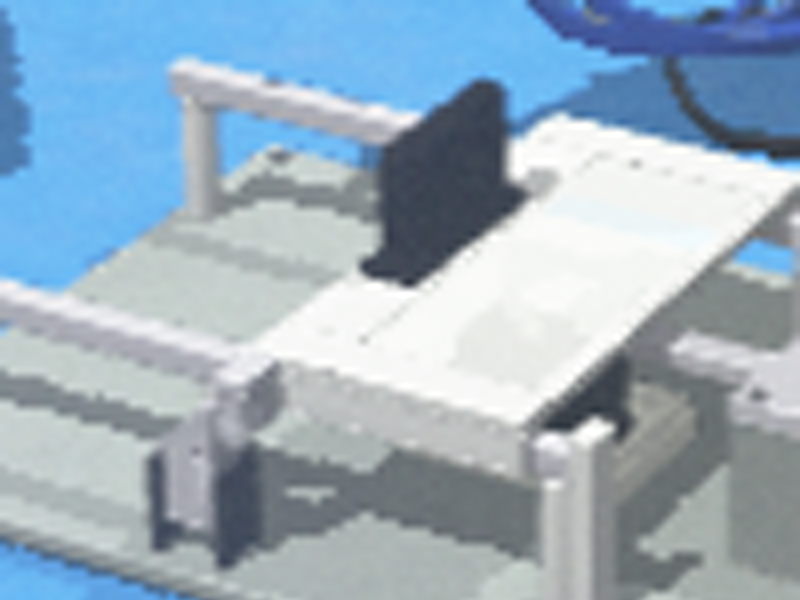

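View pics/g7.png

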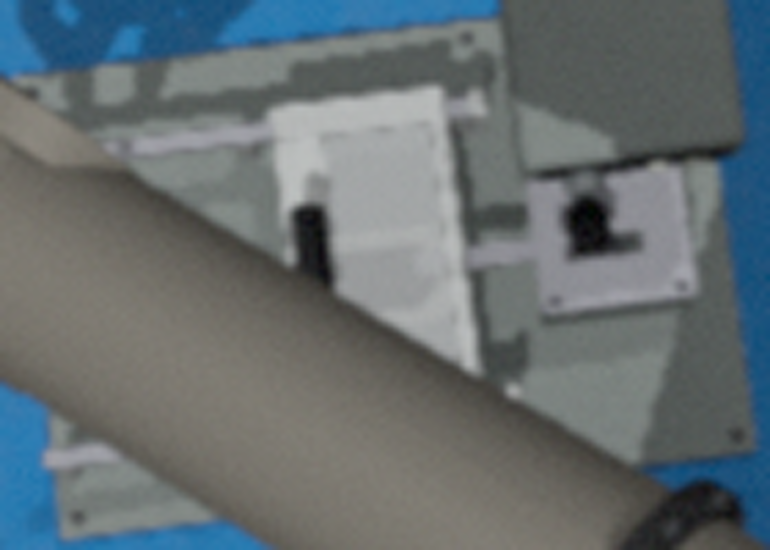

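Run:
```python
from h import *
T=cam("top");S=cam("scene")
A=pl(T,225-.5,223.3-.5,.114);B=pl(T,268.3-.5,217.7-.5,.114);d=(B-A)*1000;print("top",d@ey,d@ex)
# scene: handle near-top corner before (250.5? ,217.5) now
A=pl(S,250.6-.5,218-.5,.114);B=pl(S,245+383/8-.5,210+150/8*.9375-.5,.114)
B=pl(S,245+383/8-.5,210+150/8-.5,.114);d=(B-A)*1000;print("scene",d@ey,d@ex)
s0=cv2.imread("pics/scene0.png")
a=cv2.resize(S["color"][252:288,255:285,::-1],(500,600),interpolation=cv2.INTER_CUBIC);a=cv2.resize(S["color"][250:290,255:295,::-1],(400,400),interpolation=cv2.INTER_CUBIC);b=cv2.resize(S["color"][240:280,300:340,::-1],(400,400),interpolation=cv2.INTER_CUBIC)
cv2.imwrite("pics/g8.png",np.hstack([a,b]))
```

```text
top -120.20195715640915 1.3726435247159783
scene -119.95177936581796 -0.4698375251636474
```

View pics/g8.png

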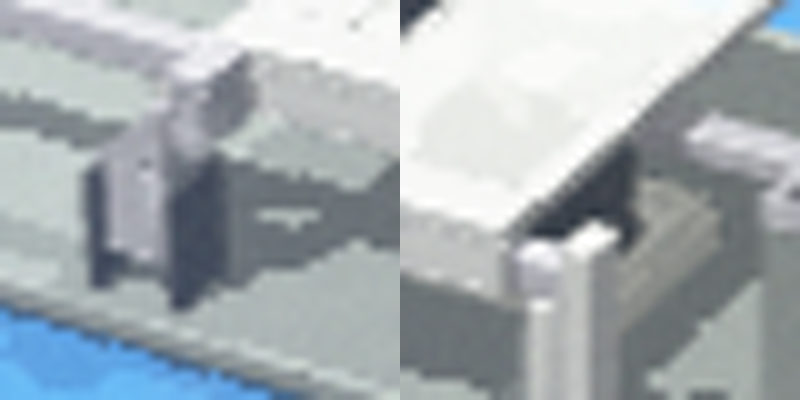

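Run:
```python
from h import *
S=cv2.imread("pics/b_sc.png");s0=cv2.imread("pics/scene0.png");p=cv2.imread("pics/a_sc.png")
f=lambda i:cv2.resize(cv2.convertScaleAbs(i[250:282,258:288],alpha=1.2),(390,416),interpolation=cv2.INTER_CUBIC)
cv2.imwrite("pics/g9.png",np.hstack([f(p),f(S)]))
```

```text
(no output)
```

View pics/g9.png

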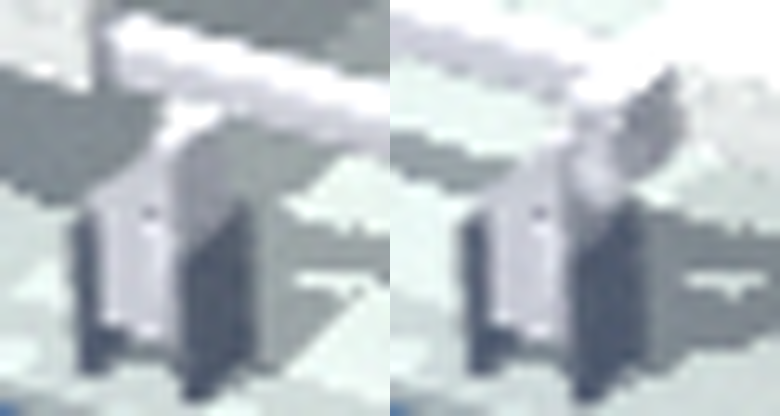

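The latch plate shows at its full initial height, with the tooth now on the nest (-y) side of it. To be sure, I'll pinch the handle again and do a gentle pull test.

Run:
```python
from fast import *
go([.5549,.0765,.16],lean(0,0,90))
```

```text
slide mm [29.0, -123.0, -72.0] turn [-0.025, 0.009, -0.01] deg 2 q [ 0.46  0.6  -1.28  1.78  0.61  1.21  0.71] t 28.75
```

>>> drive_tool(slide=[[8,-35,-5],[17,-75,-10],[25,-105,-20],[29,-123,-40],[29,-123,-72],[29,-123,-110],[29,-123,-139],[29,-123,-139],[29,-123,-139]], turn=[[-0.01,0,0],[-0.02,0.005,0],[-0.025,0.009,-0.01],[-0.025,0.009,-0.01],[-0.025,0.009,-0.01],[-0.025,0.009,-0.01],[-0.025,0.009,-0.01],[-0.025,0.009,-0.01],[-0.025,0.009,-0.01]], gripper=[0.5,0.5,0.5,0.5,0.5,0.5,0.5,0.4,0.3])

```text
t: 29.65
eef_pos: [0.5545, 0.0765, 0.0928]
tool_rot: [0.468, -0.529, 0.468, 0.531]
contact_force: [0.6, -0.0, 0.5]
gripper_width: 0.303
```

>>> drive_tool(slide=[[0,0,0],[0,0,0],[0,0,0],[0,0,0]], turn=[[0,0,0],[0,0,0],[0,0,0],[0,0,0]], gripper=[0.2,0.1,0,0], squeeze=30)

```text
t: 30.05
eef_pos: [0.5553, 0.0771, 0.0943]
tool_rot: [0.468, -0.53, 0.468, 0.53]
contact_force: [-1.7, 0.1, 7.4]
gripper_width: 0.133
```

```bash
python3 st2.py
```

```text
along y -119.4 x 0.6 z 6.3 F y 0.3 x -1.7 z 7.4 q [ 0.56  0.76 -1.13  1.89  0.81  1.04  0.78] 0.1326527824703245 30.05
```

Pinched at travel -119.4. First a small push to the stop, then a gentle pull.

>>> drive_tool(slide=[[0.1,-1,0],[0.2,-2,0],[0.2,-2,0]], turn=[[0,0,0],[0,0,0],[0,0,0]], gripper=[0,0,0])

```text
t: 30.35
eef_pos: [0.5554, 0.0767, 0.0944]
tool_rot: [0.469, -0.53, 0.466, 0.531]
contact_force: [1.0, 5.1, -4.8]
gripper_width: 0.129
```

```bash
python3 st2.py
```

```text
along y -119.8 x 0.6 z 6.4 F y 5.0 x 1.6 z -4.8 q [ 0.57  0.76 -1.13  1.9   0.8   1.03  0.78] 0.1293532887302775 30.35
```

>>> drive_tool(slide=[[-0.1,1,0],[-0.3,2.5,0],[-0.5,4,0],[-0.5,4,0]], turn=[[0,0,0],[0,0,0],[0,0,0],[0,0,0]], gripper=[0,0,0,0])

```text
t: 30.75
eef_pos: [0.5551, 0.0791, 0.0943]
tool_rot: [-0.468, 0.53, -0.467, -0.53]
contact_force: [0.7, -5.0, 1.9]
gripper_width: 0.134
```

```bash
python3 st2.py
```

```text
along y -117.4 x 0.6 z 6.3 F y -5.0 x 0.1 z 1.9 q [ 0.56  0.76 -1.13  1.89  0.81  1.04  0.77] 0.1335940034929809 30.75
```

It moved 2.4 mm and then met 5 N, well above the 1.5 N of friction, so the latch holds. I'll push it back to the stop, release and retreat.

>>> drive_tool(slide=[[0.2,-2,0],[0.4,-3,0],[0.4,-3,0],[0.4,-3,0],[0.4,-3,0],[0.4,-3,0]], turn=[[0,0,0],[0,0,0],[0,0,0],[0,0,0],[0,0,0],[0,0,0]], gripper=[0,0,0,0.2,0.4,0.5])

```text
t: 31.35
eef_pos: [0.5556, 0.076, 0.0945]
tool_rot: [-0.468, 0.53, -0.468, -0.53]
contact_force: [0.3, -1.3, -0.4]
gripper_width: 0.495
```

>>> drive_tool(slide=[[0,0,20],[0,0,60],[0,0,105],[-10,0,150],[-30,20,180],[-50,60,190],[-70,110,190],[-85,160,190],[-100,205,190],[-100,205,190]], turn=[[0,0,0],[0,0,0],[0,0,0],[0,0,0],[0,0,0],[0,0,0],[0,0,0],[0,0,0],[0,0,0],[0,0,0]], gripper=[0.5,0.5,0.5,0.5,0.5,0.5,0.5,0.5,0.5,0.5])

```text
t: 32.35
eef_pos: [0.4507, 0.2889, 0.2874]
tool_rot: [0.466, -0.533, 0.463, 0.534]
contact_force: [-0.8, -0.5, 0.8]
gripper_width: 0.496
```

Run:
```python
from h import *
S=cam("scene");T=cam("top");o=bot.get_obs();print(o["eef_pos"],o["contact_force"],o["t"])
cv2.imwrite("pics/f_sc.png",S["color"][150:310,170:430,::-1].repeat(3,0).repeat(3,1));cv2.imwrite("pics/f_top.png",T["color"][:,:,::-1])
cv2.imwrite("pics/f_l.png",np.hstack([cv2.resize(S["color"][250:282,258:288,::-1],(390,416),interpolation=cv2.INTER_CUBIC),cv2.resize(S["color"][225:280,290:350,::-1],(410,416),interpolation=cv2.INTER_CUBIC)]))
```

```text
[0.45415726 0.28326131 0.2859465 ] [ 0.41021321 -0.24167447 -0.35292085] 32.45
```

View pics/f_sc.png

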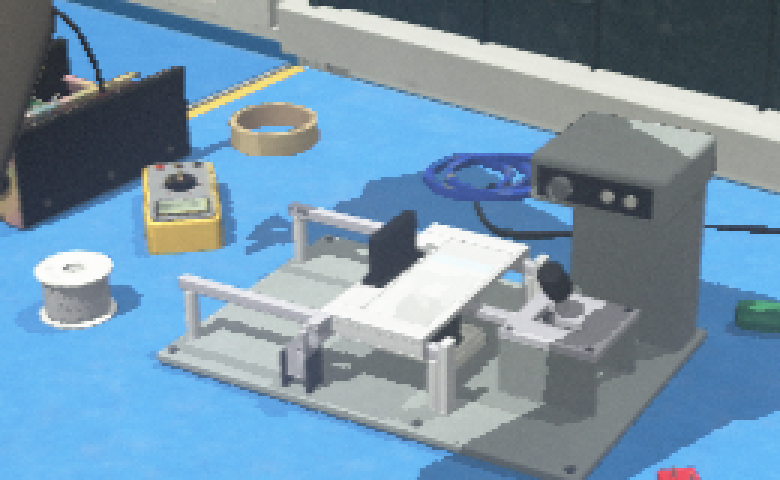

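View pics/f_top.png

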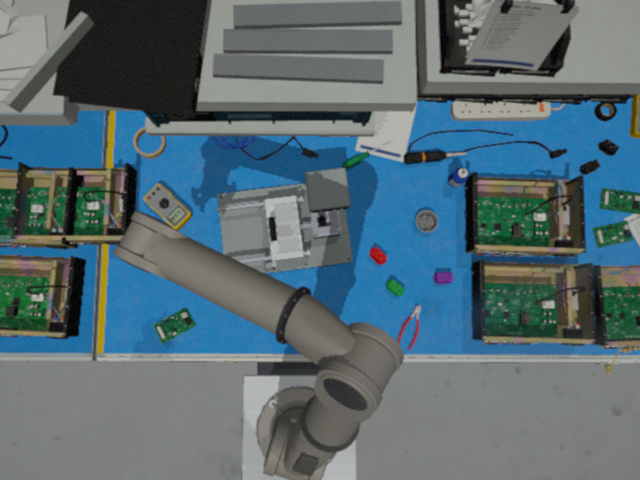

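View pics/f_l.png

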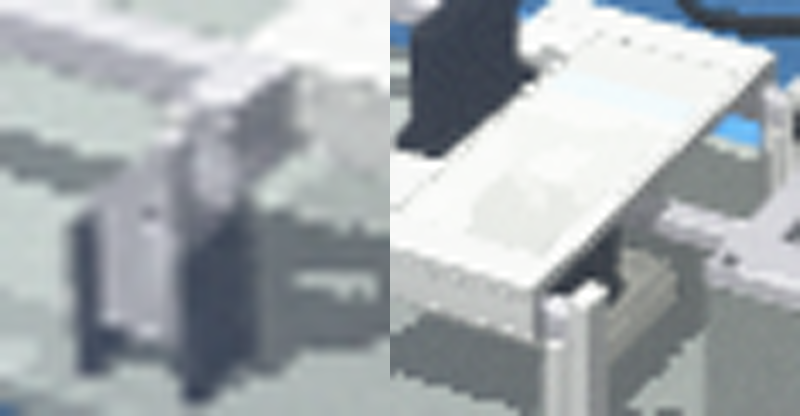

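The guard is shut with its tooth behind the raised latch, and the knob is in its notch. The reel (195,246), meter and dish sit at their initial pixels. Handing in.

```bash
python3 -c "
from station import bot;print(bot.hand_in())"
```

```text
the job is handed in; nothing more can be done
None
```

The job is done and handed in at about 32.5 s of the 70 s allowed; the hand-in gave no verdict.

- **Inlet:** it lies tags up in the nest. The top view showed it inside the rim with gaps all round. One check disagreed: against the scene camera's calibration it looked 2–4 mm off. I trusted the top view and the seating height, which was 22.0 mm above where I gripped it on the bench.
- **Bolt:** I gripped the knob with the gripper leaning back 44°, pushed it to its stop (29 mm), moved it about 17.5 mm sideways and let it back to about 22 mm. It stayed there when released, with the bar over the inlet's near end. A first try at about 35–38° lean ran into joint limits, so I withdrew without touching anything and re-approached.
- **Guard:** I slid it 120 mm to a firm stop, where the wrist force peaked at about 36 N along the slide. In the pictures the latch is back at its full height, behind the guard's tooth. In a gentle pull test the handle moved about 2.4 mm, then held against 5 N. I pushed it back to the stop afterwards.
- **Bystanders:** the reel, dish and multimeter looked unmoved in the last pictures, and the robot was clear of everything.

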